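# Load the bench chamber and lock its sprung hood

### The job

Lift the hood of the bench chamber by its bar handle until it stays open by itself, then set the smaller of the two beakers gently and upright on the chamber floor. Ease the hood down by its handle until it is fully shut, without letting its spring slam it, and only then turn the wing knob clockwise until it clicks past its detent into the locked position. Leave the other beaker and the tape roll where they are.

Things in the scene. Friction and masses are not known exactly. Their poses are not given: they have to be found in the camera images.
- chamber: bench chamber fixed to the table: white open tray 130 (x) x 180 (y) x 45 mm, under the hood, and at its right (-y) a grey lock block 75 x 100 x 45 mm with the wing knob. Origin: centre of the tray's underside, on the table. z up; x points from the handle side (front, towards the robot) to the hinge side (back). It may be turned up to 0.35 rad either way.
- chamber_floor (a point): centre of the tray's inner floor, 5 mm above the table; axes as the chamber's. The inner floor is 120 (x) x 170 (y) mm, the walls are 5 mm thick and their rim is 40 mm above the floor.
- hood (a joint): angle of the hood (rad): 0 fully shut, about 1.6 standing open (stop). Below about 1.25 its spring and weight pull it shut (2 to 4 N at the handle), beyond that a spring pulls it open and holds it there. Let go far from shut, it slams (over 5 rad/s counts as a slam); the last 0.05 rad may close by itself.
- hood_hinge (a point): middle of the hood's hinge axis, along the chamber's y over its back wall: at chamber x = +65, y = 0 mm, 45 mm above the table. The point's axes turn with the hood. The hood is white, 130 x 180 x 38 mm with a clear top, 83 mm above the table when shut.
- hood_bar (a point): middle of the hood's handle: round steel bar, 12 mm thick, along the chamber's y, 90 mm clear between its posts, 45 mm out from the hood's front wall. Hood shut: at chamber x = -110, y = 0, 57 mm above the table; it swings up and back on a 175.4 mm radius about the hinge. Can be pinched from above, fingers in front and behind, all the way; it turns between them.
- knob (a joint): angle of the wing knob (rad), growing clockwise seen from above: 0 unlocked, 1.2 locked, a stop at each. A spring detent resists up to about 0.6 (peak about 0.25 N m), then it snaps on by itself to 1.2. When locked, a steel tongue under the knob lies over a lug on the shut hood and blocks it.
- knob_grip (a point): point in the wing on the knob's upright axis, at chamber x = -30, y = -155 mm, 91 mm above the table. The black wing is an upright bar 60 long, 14 thick, 32 mm high, its top 12 mm above this point. Its length lies 2.77 rad anticlockwise from chamber x when unlocked, 1.57 rad (along chamber y) when locked. The point's axes turn with the knob; unlocked, they match the chamber's.
- beaker_small: the smaller beaker: round glass, 54 mm across its x, 60 mm across its y, 60 mm tall, about 60 g, open top, upright. Origin: centre of its underside; z up. Grip it across the outside.
- beaker_large: the larger beaker, 72 x 78 mm across, 85 mm tall, upright; not to be disturbed. It and the smaller one stand left and right of the chamber, either way round. Origin: centre of its underside.
- tape_roll: roll of tape, 96 mm across, 25 mm tall, lying flat at the left, behind the left beaker; not to be disturbed. Origin: centre of its underside.
There are look-alikes about, which are no part of the job. What is shaped like the beaker_small but yellow is not meant.

How it is judged:
By the outcome, as a careful person would: the job done as asked, in the order asked, and still so for the second after the job is handed in, with the robot touching nothing.
It also fails if it takes over 72 s, if anything falls off the work surface, if the arm or the gripper's body presses on something with over 40 N, if the wrist force passes 120 N, or if a joint passes its speed limit or range.

### The arm

A 6-joint arm with a two-finger parallel gripper is mounted at the origin on a cart in front of the work surface, level with it; the furniture and walls round the work are solid. World frame = base frame: x ahead of the robot, y to its left, z up, the work surface at z = 0. Lengths are in m, angles in rad, forces in N, time in s.
With the tool pointing down it reaches from about 0.35 to 0.975 m from the base axis. Payload 4.9 kg.
Tool frame: the origin (TCP) lies on the centre line of the jaws, within the pads' length; the fingertips stand manip.tcp_to_tips ahead of it and the grasp point (between the pads) lies 11 mm behind it (manip.tcp_to_tips is the distance from the TCP to the fingertips, in m); x points along the fingers, y is the direction in which the jaws open and shut, and the axes are right-handed (so a half turn about x gives the same grasp; the last joint's range is limited). The gripper opens to 85 mm and grips with 20 to 120 N. Pads are 22 mm wide; open, the fingers measure 114 mm over their backs; the gripper's body (76 mm by 85 mm) begins 54 mm behind the grasp point. The pads swing forward as they close: fully open they stand 13 mm farther back than shut.
Start: joints at [1.087, 0.053, 1.613, -0, 1.476, -0.119], TCP at [0.223, 0.584, 0.217] pointing down, gripper open.
Joint ranges: [-3.01, 3.01], [-1.01, 2.22], [0.06, 2.58], [-1.02, 4.17], [0.09, 2.62], [-3.14, 3.14]. Speed limits (rad/s): [2.57, 2.57, 3.14, 3.14, 3.14, 3.14].

### API

Orientations are given as a unit quaternion [w, x, y, z].
In Python, from plant import status, imaging, workorder, manip gives the robot as it stands.
- The arm moves only by the tool carry_out, never from a script. Its argument "moves" is one flat list of numbers, 5 for each row, row after row: the opening, from 0 (shut) to 1 (fully open), then the shift along the tool's x, y, z in cm, then the turn about the tool's x in rad. In form: [claw, tx, ty, tz, twist, claw, tx, ty, tz, twist, ...]. A call has 1 to 12 rows; each row is the pose to reach, as a shift and turn from the pose commanded when the call began, along the tool's axes at that moment; what a row does not reach only later rows make up. A row lasts 1/12 s, in which the tool goes at most 41.7 mm and 7.16 degrees, less where a joint would pass 70% of its speed; a pose out of reach is approached as far as the arm can. A call with a gripper value outside its range is refused whole. The fingers move at their own pace and stop on an object; the grip force is fixed at half the most. Time passes only in rows, so rows that repeat a pose let the fingers close. It gives the time, the measured TCP pose, the force and the opening at its end, in the units of the state.
- status.state(): the state, without advancing time (a new reading comes with each control period).
- imaging.grab_frame(name): name is "side" or "top"; returns the picture (384x512x3 uint8, red, green, blue); there is no depth.
- imaging.camera_info(name): a dict with "K" (3x3 intrinsics, pixels), "R" (3x3) and "t" (3): a world point X has camera coordinates R X + t. Camera axes: x right, y down, z forward; pixel columns grow to the right and rows downward; lengths in m; the calibration is good to about 2 mm. A picture is of the moment at which its call begins. camera_info takes no time and is no camera call.
- workorder.job_done(): hands the job in, once; it reports no verdict.
The state is a dict: "time": time; "joint_pos": joint angles; "joint_vel": joint speeds; "joint_efforts": joint torques, N m; "tool_pos": TCP position; "tool_rot": TCP orientation; "contact_force": force on the tool from outside, world axes, zero at the start; "ft_torque": the same for the moment, N m; "gripper_width": opening from 0.0 (shut) to 1.0 (fully open).
Only numpy, scipy, OpenCV 4.12 (cv2) and the standard library are available. Lean on these libraries where they do the work, as an engineer would, in place of code of your own. Each camera call takes 0.05 s, during which the arm holds its last target.

## Working session

There is one attempt and no reset: what is moved stays moved. The work goes in short steps, Python scripts to look and compute and a tool call to move; the robot and the scene stay as the last step left them, time stands still between calls to the robot, and variables do not carry over. Pictures are saved under pics/ and viewed, and the job is handed in when it is done.

Besides the shell and the picture viewer there is one more tool, called after ">>>" by a JSON object that holds its "op" and its "data". carry_out: Moves the arm, as the interface text tells. Its arguments: {"type":"object","properties":{"moves":{"type":"array","items":{"type":"number"}}},"required":["moves"]}

```bash
ls -la; mkdir -p pics
python3 - <<'E'
from plant import status, imaging, workorder, manip
import cv2
print(manip.tcp_to_tips, [x for x in dir(manip) if x[0]!='_'])
print(status.state())
for n in('side','top'):
    im=imaging.grab_frame(n); cv2.imwrite(f'pics/{n}0.png',cv2.cvtColor(im,cv2.COLOR_RGB2BGR)); print(n,imaging.camera_info(n))
E
```

```text
total 12
drwxr-xr-x  3 agent agent 4096 Dec  7 15:59 .
drwxr-xr-x 23 root  root  4096 Dec  7 15:59 ..
drwxr-xr-x  2 agent agent 4096 Dec  7 15:59 pics
0.008 ['IKError', 'tcp_to_tips']
{'time': 0.0, 'joint_pos': array([ 1.08701428e+00,  5.34073734e-02,  1.61431388e+00, -2.54428029e-05,
        1.47601021e+00, -1.19000877e-01]), 'joint_vel': array([-4.27559072e-04,  9.99166967e-04,  4.27305281e-04,  1.84973875e-04,
       -5.41381792e-05, -1.79171370e-03]), 'joint_efforts': array([-3.61760496e-03, -3.93681121e+01, -3.70176959e+01, -4.32929937e-04,
        7.23779565e-03,  1.48106415e-05]), 'tool_pos': array([0.22266074, 0.58327977, 0.21581987]), 'tool_rot': array([ 0.69516176,  0.12753007,  0.69559361, -0.12897959]), 'contact_force': array([ 0.48397644,  0.29016156, -0.92953946]), 'ft_torque': array([ 0.01154208, -0.01968086,  0.03405469]), 'gripper_width': 1.0009325810121275}
side {'K': array([[471.34980227,   0.        , 243.89060098],
       [  0.        , 471.34980227, 194.93934483],
       [  0.        ,   0.        ,   1.        ]]), 'R': array([[ 0.97682747, -0.213799  ,  0.00990357],
       [-0.10580693, -0.52260934, -0.8459813 ],
       [ 0.18604566,  0.82532991, -0.53312058]]), 't': array([-0.48258692,  0.1397717 ,  1.28880046])}
top {'K': array([[441.21911616,   0.        , 262.48165271],
       [  0.        , 441.21911616, 194.59728865],
       [  0.        ,   0.        ,   1.        ]]), 'R': array([[ 0.0028976 , -0.99997941, -0.00572503],
       [-0.99027112, -0.0020729 , -0.13913595],
       [ 0.13912122,  0.00607249, -0.99025674]]), 't': array([-0.01095432,  0.53271564,  1.18303675])}
```

View pics/side0.png

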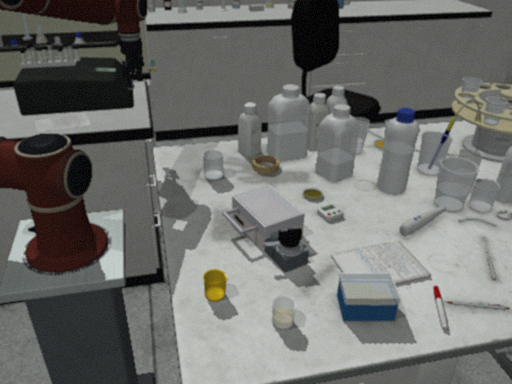

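View pics/top0.png

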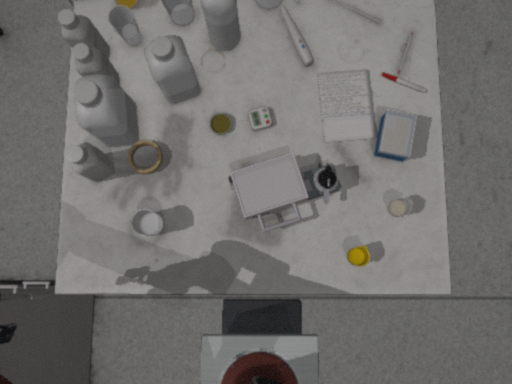

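Run:
```python
import cv2,numpy as np
t=cv2.imread('pics/top0.png'); s=cv2.imread('pics/side0.png')
c=cv2.resize(t[130:280,215:415],None,fx=4,fy=4,interpolation=cv2.INTER_CUBIC); cv2.imwrite('pics/c1.png',c)
c=cv2.resize(s[170:340,190:320],None,fx=3.5,fy=3.5,interpolation=cv2.INTER_CUBIC); cv2.imwrite('pics/c2.png',c)
c=np.hstack([cv2.resize(t[190:250,120:180],(390,390),interpolation=cv2.INTER_CUBIC),cv2.resize(s[140:200,190:250],(390,390),interpolation=cv2.INTER_CUBIC)]); cv2.imwrite('pics/c3.png',c)
```

```text
(no output)
```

View pics/c1.png

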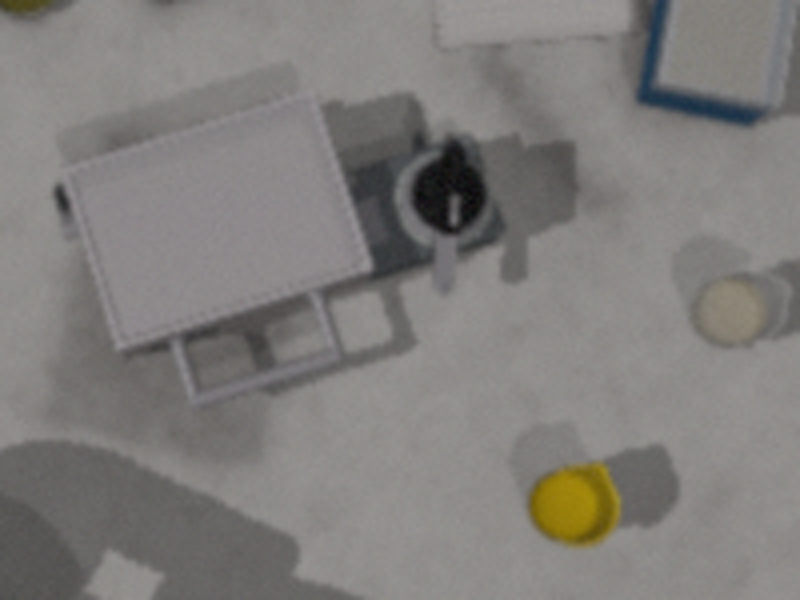

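View pics/c2.png

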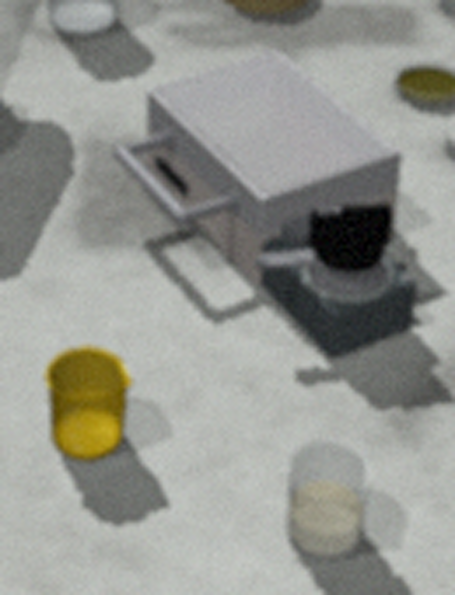

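View pics/c3.png

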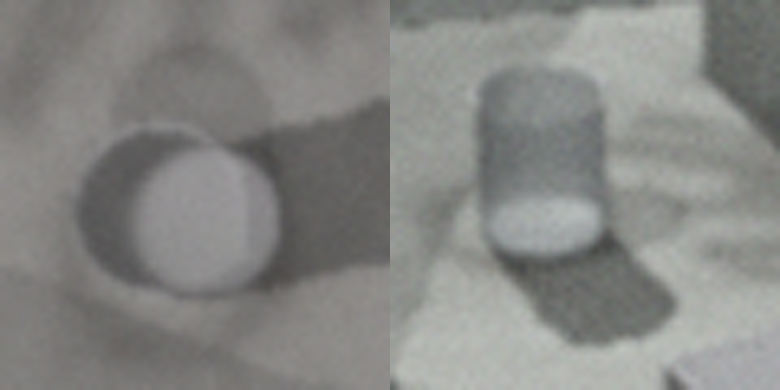

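Top view candidates for the small beaker are the cream-filled clear one at (398,207), the yellow one at (358,256) and the clear, wider and taller one on the left at (147,223). The yellow one is a decoy and the left one is the large beaker, so I choose (398,207), which the crop supports. Next I measure it.

```bash
cat > h.py <<'E'
import numpy as np,cv2
from plant import status, imaging
from scipy.spatial.transform import Rotation as Rn
C={n:imaging.camera_info(n) for n in('side','top')}
def P(n): c=C[n]; return c['K']@np.c_[c['R'],c['t']]
def proj(n,X): q=P(n)@np.r_[X,1]; return q[:2]/q[2]
def tri(a,b):  # top px, side px
    X=cv2.triangulatePoints(P('top'),P('side'),np.array(a,float).reshape(2,1),np.array(b,float).reshape(2,1))[:,0]; X=X[:3]/X[3]
    return X, np.linalg.norm(proj('top',X)-a), np.linalg.norm(proj('side',X)-b)
def ray(n,uv,z):
    c=C[n]; o=-c['R'].T@c['t']; d=c['R'].T@np.linalg.solve(c['K'],np.r_[uv,1]); return o+d*(z-o[2])/d[2]
def save(n,name,box=None,f=1):
    im=cv2.cvtColor(imaging.grab_frame(n),cv2.COLOR_RGB2BGR)
    cv2.imwrite(f'pics/{name}_full.png',im)
    if box: x0,y0,x1,y1=box; im=cv2.resize(im[y0:y1,x0:x1],None,fx=f,fy=f,interpolation=cv2.INTER_CUBIC)
    cv2.imwrite(f'pics/{name}.png',im)
def pose():
    s=status.state(); q=s['tool_rot']; return s, Rn.from_quat([q[1],q[2],q[3],q[0]]).as_matrix()
E
python3 - <<'E'
from h import *
np.set_printoptions(precision=4,suppress=True)
T=lambda x,y:np.array([x/4+215-.375,y/4+130-.375]); S=lambda x,y:np.array([x/3.5+190-.36,y/3.5+170-.36])
pts=dict(FL=(T(118,348),S(150,95)),FR=(T(372,270),S(265,200)),BR=(T(318,97),S(400,157)),BL=(T(65,170),S(270,52)),
barL=(T(195,400),S(120,150)),barR=(T(338,355),S(187,217)),wingBack=(T(453,140),S(390,207)),wingFront=(T(450,228),S(313,208)))
X={}
for k,(a,b) in pts.items():
    X[k]=tri(a,b)[0]; print(k,tri(a,b))
c=sum(X[k] for k in('FL','FR','BL','BR'))/4; yv=X['FL']+X['BL']-X['FR']-X['BR']; xv=X['BL']+X['BR']-X['FL']-X['FR']
print(c,np.arctan2(-yv[0],yv[1]),np.arctan2(xv[1],xv[0]),np.linalg.norm(yv)/2,np.linalg.norm(xv)/2)
t=cv2.imread('pics/top0.png');s=cv2.imread('pics/side0.png')
def ctr(im,box,lo,hi):
    x0,y0,x1,y1=box;h=cv2.cvtColor(im[y0:y1,x0:x1],cv2.COLOR_BGR2HSV);m=cv2.inRange(h,lo,hi)
    n,l,st,ce=cv2.connectedComponentsWithStats(m);i=1+np.argmax(st[1:,4]);return ce[i]+[x0,y0],st[i]
a=ctr(t,(380,190,420,225),(10,35,60),(35,255,255));b=ctr(s,(265,290,300,335),(10,30,60),(35,255,255));print(a,b)
print('beaker content',tri(a[0],b[0]),ray('top',a[0],0.015))
# rim top of small in side: rim ellipse centre approx; base ellipse
print('rim',ray('side',S(327,463),.06),'base',ray('side',S(325,535),0.0), 'toprim', ray('top',T(731,310),.03))
E
```

```text
FL (array([0.468 , 0.0388, 0.0764]), np.float64(0.018678333640169645), np.float64(0.01501687103287998))
FR (array([ 0.5212, -0.1302,  0.0817]), np.float64(0.4616902572421041), np.float64(0.4102408085084178))
BR (array([ 0.639 , -0.0952,  0.0808]), np.float64(0.44091379419809995), np.float64(0.3814756979561954))
BL (array([0.5833, 0.0756, 0.0832]), np.float64(1.3482704926917108), np.float64(1.056577105083864))
barL (array([ 0.4339, -0.0123,  0.0602]), np.float64(0.2844563279693199), np.float64(0.2380836316365064))
barR (array([ 0.4664, -0.1089,  0.0586]), np.float64(0.42051797990493706), np.float64(0.37315415877556474))
wingBack (array([ 0.6028, -0.1823,  0.1011]), np.float64(0.48087960462963), np.float64(0.4385628879617527))
wingFront (array([ 0.5444, -0.1789,  0.1061]), np.float64(0.005236603716444053), np.float64(0.004759794472545488))
[ 0.5529 -0.0278  0.0806] 0.3101762708145095 0.2986462031005053 0.1784215379006827 0.12202360572628149
(array([399.1   , 206.7467]), array([ 13,  10,  13,  15, 150], dtype=int32)) (array([282.3744, 314.4821]), array([  9,  18,  19,  16, 195], dtype=int32))
beaker content (array([ 0.4984, -0.3875,  0.0289]), np.float64(0.8337155669137164), np.float64(0.9120300706097282)) [ 0.5023 -0.3922  0.015 ]
rim [ 0.4983 -0.3803  0.06  ] base [ 0.4991 -0.3847  0.    ] toprim [ 0.4995 -0.3828  0.03  ]
```

```bash
cat >> h.py <<'E'
np.set_printoptions(precision=4,suppress=True)
A=0.305; CH=np.array([0.553,-0.028,0]); 
RC=np.array([[np.cos(A),-np.sin(A),0],[np.sin(A),np.cos(A),0],[0,0,1]])
def w(x,y,z): return CH+RC@np.array([x,y,z])
def bar(th): 
    f=np.arctan2(12,175)+th; return w(.065-.1754*np.cos(f),0,.045+.1754*np.sin(f))
def to(X,yaw=None,R=None,p=None):
    "rows: shift cm in tool axes from pose R,p to world X, twist to bring tool y to yaw (mod pi)"
    s,R0=pose(); R=R0 if R is None else R; p=s['tool_pos'] if p is None else p
    d=R.T@(np.asarray(X)-p)*100
    tw=0
    if yaw is not None:
        cur=np.arctan2(R[1,1],R[0,1]); e=-(yaw-cur); tw=(e+np.pi/2)%np.pi-np.pi/2
    return np.r_[d,tw].round(3)
E
python3 - <<'E'
from h import *
s,R=pose(); print(R)
b=bar(0); print(b, to([b[0],b[1],.13],A), to([.499,-.384,.15],A+np.pi/2), 'wing',to(w(-.03,-.155,.15),A+2.77+np.pi/2))
E
```

```text
[[-0.0009  0.3567  0.9342]
 [-0.0016  0.9342 -0.3567]
 [-1.     -0.0018 -0.0002]]
[ 0.4481 -0.061   0.057 ] [  8.684 -52.141  44.046   0.901] [  6.732 -80.501  60.323  -0.67 ] wing [  6.693 -59.331  59.939  -0.298]
```

>>> {"op": "carry_out", "data": {"moves": [0.45, 8.7, -52.1, 44.0, 0.9, 0.45, 8.7, -52.1, 44.0, 0.9, 0.45, 8.7, -52.1, 44.0, 0.9, 0.45, 8.7, -52.1, 44.0, 0.9, 0.45, 8.7, -52.1, 44.0, 0.9, 0.45, 8.7, -52.1, 44.0, 0.9, 0.45, 8.7, -52.1, 44.0, 0.9, 0.45, 8.7, -52.1, 44.0, 0.9, 0.45, 8.7, -52.1, 44.0, 0.9, 0.45, 8.7, -52.1, 44.0, 0.9, 0.45, 8.7, -52.1, 44.0, 0.9, 0.45, 8.7, -52.1, 44.0, 0.9]}}

```text
time: 1.1
tool_pos: [0.3866, 0.1138, 0.1534]
tool_rot: [0.571, 0.418, 0.57, -0.418]
contact_force: [1.3, -0.2, -0.5]
gripper_width: 0.453
```

Run:
```python
from h import *
s,R=pose(); print(s['time'],s['tool_pos'],s['gripper_width'],s['joint_pos'],R[:,1]); b=bar(0); print(to([b[0],b[1],.13],A))
```

```text
1.1 [0.3866 0.1138 0.1534] 0.45284077466806 [ 0.101  -0.4827  2.1744  0.0001  1.4493 -0.2052] [0.9535 0.3015 0.0005]
[ 2.339  0.589 18.521  0.001]
```

>>> {"op": "carry_out", "data": {"moves": [0.45, 2.3, 0.6, 17.5, 0, 0.45, 2.3, 0.6, 17.5, 0, 0.45, 2.3, 0.6, 17.5, 0, 0.45, 2.3, 0.6, 17.5, 0, 0.45, 2.3, 0.6, 17.5, 0, 0.45, 2.3, 0.6, 17.5, 0, 0.45, 2.3, 0.6, 17.5, 0]}}

```text
time: 1.68
tool_pos: [0.4447, -0.0494, 0.1303]
tool_rot: [0.569, 0.418, 0.571, -0.418]
contact_force: [0.2, -0.1, 0.1]
gripper_width: 0.452
```

Run:
```python
from h import *
s,R=pose(); print(s['time'],s['tool_pos'],s['gripper_width'],s['joint_pos'],R[:,1]); b=bar(0); print(to([b[0],b[1],.13],A),to([b[0],b[1],.046],A))
save('top','t1',(215,130,415,280),4); save('side','s1',(190,130,320,300),3.5)
```

```text
1.6833 [ 0.4447 -0.0494  0.1303] 0.45172863411039244 [-0.2775 -0.3242  2.1006  0.0006  1.3669 -0.5821] [ 0.954   0.2998 -0.0011]
[ 0.027 -0.026  1.215 -0.001] [ 8.427 -0.017  1.226 -0.001]
```

View pics/t1.png

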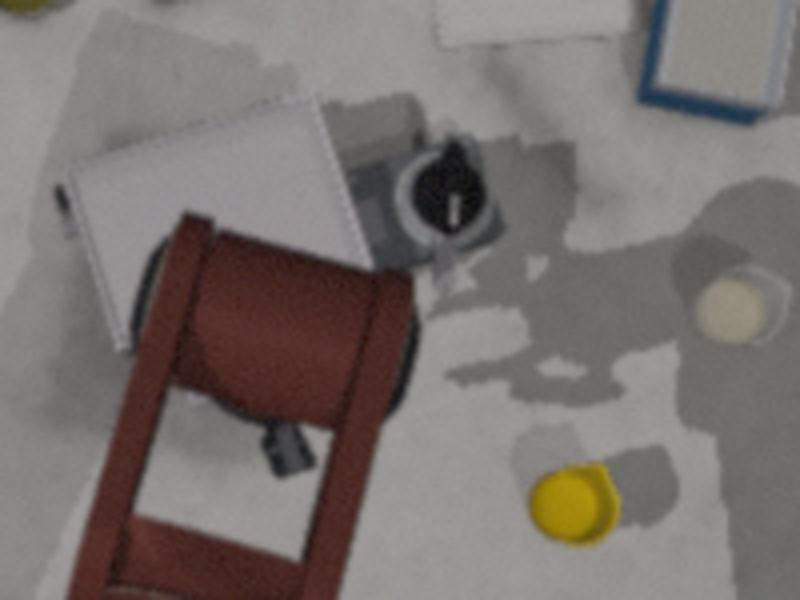

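View pics/s1.png

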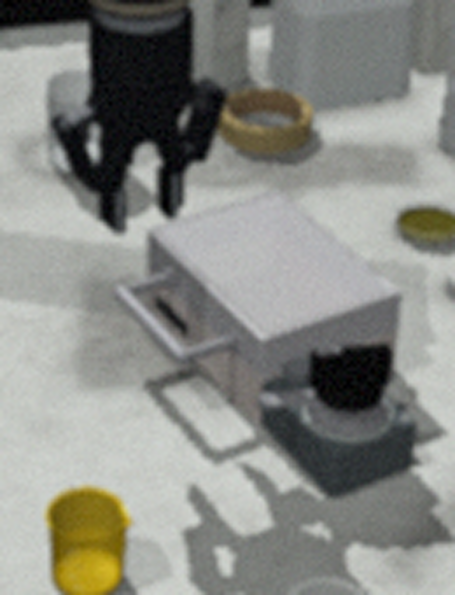

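The jaws hang over the bar, at about (440,-55) mm with the hood undisturbed. I'll descend and grip.

>>> {"op": "carry_out", "data": {"moves": [0.45, 0, 0, 1.2, 0, 0.45, 3, 0, 1.2, 0, 0.45, 6, 0, 1.2, 0, 0.45, 8.4, 0, 1.2, 0, 0.45, 8.4, 0, 1.2, 0, 0, 8.4, 0, 1.2, 0, 0, 8.4, 0, 1.2, 0, 0, 8.4, 0, 1.2, 0, 0, 8.4, 0, 1.2, 0, 0, 8.4, 0, 1.2, 0, 0, 8.4, 0, 1.2, 0]}}

```text
time: 2.7
tool_pos: [0.4502, -0.0612, 0.0486]
tool_rot: [0.571, 0.418, 0.569, -0.417]
contact_force: [-0.3, 0.9, 4.0]
gripper_width: -0.001
```

Run:
```python
from h import *
s,R=pose(); print(s['time'],s['tool_pos'],s['gripper_width'],s['contact_force'],s['ft_torque'],R[:,1])
save('side','s2',(190,130,320,300),3.5)
```

```text
2.7 [ 0.4502 -0.0612  0.0486] -0.0007998464773097485 [-0.3442  0.8795  4.0214] [ 0.0712 -0.0825  0.0201] [0.9535 0.3013 0.0029]
```

View pics/s2.png

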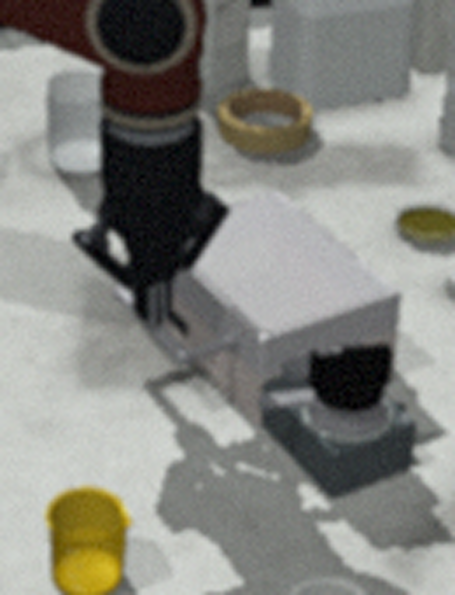

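Run:
```python
from h import *
im=cv2.imread('pics/s2_full.png'); cv2.imwrite('pics/s2b.png',cv2.resize(im[190:250,210:280],None,fx=9,fy=9,interpolation=cv2.INTER_CUBIC))
s,R=pose(); 
p=s['tool_pos']
for n in('side','top'):
  print(n,'tcp',proj(n,p),'tip',proj(n,p-[0,0,.008]),'bar0',proj(n,bar(0)),'tip?',(proj('side',p-[0,0,.008])-[210,190])*9)
save('top','t2',(235,170,335,245),8)
```

```text
side tcp [233.253  225.1318] tip [233.2591 227.4858] bar0 [232.4772 222.6913] tip? [209.3323 337.372 ]
top tcp [281.3612 224.1751] tip [281.2539 224.3882] bar0 [281.4308 224.7344] tip? [209.3323 337.372 ]
```

View pics/s2b.png

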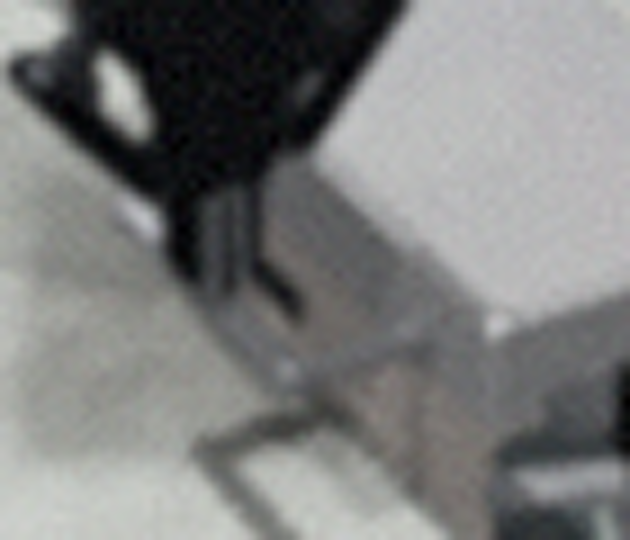

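View pics/t2.png

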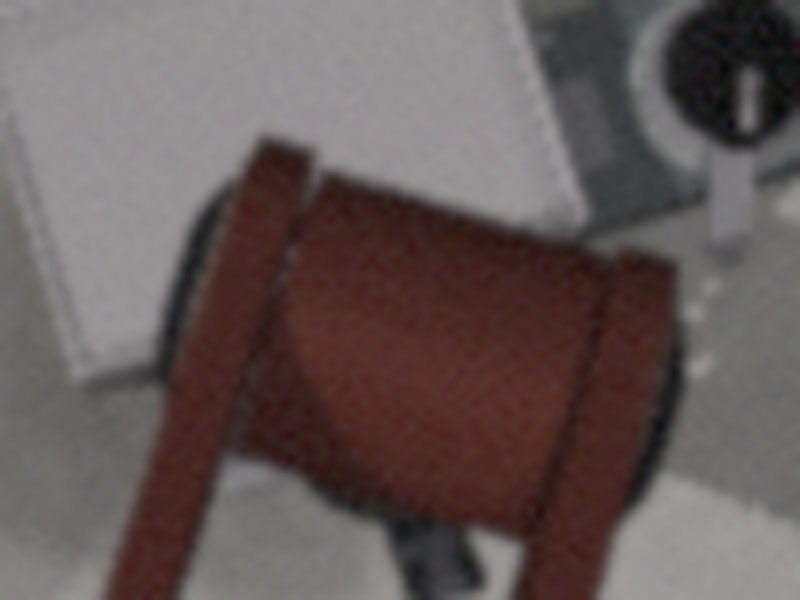

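Run:
```python
from h import *
p=np.array([0.4447,-0.0494,.1303]); y=np.array([.954,.3,0])
for dz in(0,-.004,-.008,-.012): print(dz,[(proj('side',p+k*y+[0,0,dz])-[190,130])*3.5 for k in(-.025,.025)])
```

```text
0 [array([112.0668, 246.7413]), array([169.6211, 229.7026])]
-0.004 [array([112.1449, 251.1642]), array([169.6016, 234.0802])]
-0.008 [array([112.2228, 255.5721]), array([169.5821, 238.4432])]
-0.012 [array([112.3004, 259.9651]), array([169.5628, 242.7917])]
```

Run:
```python
from h import *
im=cv2.imread('pics/s1_full.png'); cv2.imwrite('pics/s1b.png',cv2.resize(im[140:215,205:265],None,fx=8,fy=8,interpolation=cv2.INTER_CUBIC))
```

```text
(no output)
```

View pics/s1b.png

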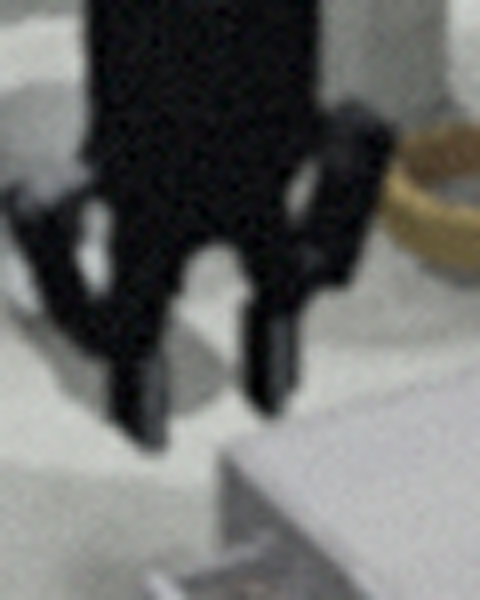

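Gripper fully shut with 4 N upward. The side view shows the tips ending at (234,222), on top of the bar and about 15–20 mm higher than the stated tip length implies. I'll back up, open, and go deeper while watching the force.

>>> {"op": "carry_out", "data": {"moves": [0, -1.5, 0, 0, 0, 0.45, -1.5, 0, 0, 0, 0.45, -1.5, 0, 0, 0, 0.45, -1.5, 0, 0, 0, 0.45, -1.5, 0, 0, 0]}}

```text
time: 3.22
tool_pos: [0.4481, -0.0607, 0.0609]
tool_rot: [0.57, 0.418, 0.571, -0.418]
contact_force: [0.1, 0.6, 0.0]
gripper_width: 0.452
```

Run:
```python
from h import *
s,R=pose(); print(s['time'],s['tool_pos'],s['gripper_width'],s['contact_force'],R)
b=bar(0);print(to([b[0],b[1],.024],A))
save('side','s3',(205,160,275,235),8)
```

```text
3.2167 [ 0.4481 -0.0607  0.0609] 0.4523662663988987 [0.1248 0.5791 0.0273] [[-0.0014  0.9536  0.3012]
 [ 0.0004  0.3012 -0.9536]
 [-1.     -0.0012 -0.0008]]
[ 3.694 -0.013  0.036  0.001]
```

View pics/s3.png

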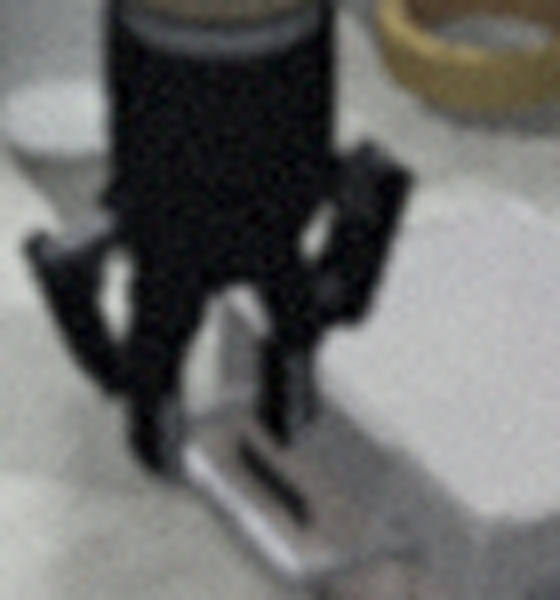

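Run:
```python
from h import *
p=np.array([0.4481,-0.0607,0]); y=np.array([.954,.3,0])
for z in(.05,.06,.07,.08,.09): print(z,[(proj('side',p+k*y+[0,0,z])-[205,160])*8 for k in(-.02,-.026,.02,.026)])
```

```text
0.05 [array([168.2735, 534.2511]), array([152.7038, 539.2969]), array([270.5147, 501.1169]), array([285.6214, 496.2212])]
0.06 [array([167.9707, 510.4195]), array([152.3355, 515.4388]), array([270.6356, 477.4613]), array([285.8039, 472.5919])]
0.07 [array([167.6653, 486.3887]), array([151.964 , 491.3809]), array([270.7574, 453.6106]), array([285.9879, 448.7681])]
0.08 [array([167.3573, 462.1564]), array([151.5895, 467.1208]), array([270.8803, 429.5625]), array([286.1735, 424.7475])]
0.09 [array([167.0468, 437.7198]), array([151.2118, 442.6559]), array([271.0042, 405.3145]), array([286.3605, 400.5276])]
```

>>> {"op": "carry_out", "data": {"moves": [0.45, 1.2, 0, 0, 0, 0.45, 2.4, 0, 0, 0, 0.45, 3.6, 0, 0, 0, 0.45, 3.6, 0, 0, 0, 0, 3.6, 0, 0, 0, 0, 3.6, 0, 0, 0, 0, 3.6, 0, 0, 0, 0, 3.6, 0, 0, 0, 0, 3.6, 0, 0, 0]}}

```text
time: 4.02
tool_pos: [0.45, -0.0606, 0.0266]
tool_rot: [0.571, 0.419, 0.569, -0.417]
contact_force: [4.6, 1.6, -4.3]
gripper_width: 0.118
```

Run:
```python
from h import *
s,R=pose(); print(s['time'],s['tool_pos'],s['gripper_width'],s['contact_force'],R)
save('side','s4',(205,160,275,235),8)
p=s['tool_pos']
for th in (0.1,.2,.3,.5,.7,.9,1.1,1.3,1.45,1.5,1.55): print(th,to(p+bar(th)-bar(0)))
```

```text
4.0167 [ 0.45   -0.0606  0.0266] 0.11812586091588334 [ 4.554   1.5723 -4.3109] [[ 0.0032  0.9536  0.3011]
 [ 0.0003  0.3011 -0.9536]
 [-1.      0.0032  0.0006]]
0.1 [-1.742  0.213  0.002  0.   ]
0.2 [-3.453  0.599  0.003  0.   ]
0.3 [-5.116  1.153  0.005  0.   ]
0.5 [-8.236  2.744  0.008  0.   ]
0.7 [-10.978   4.923   0.012   0.   ]
0.9 [-13.232   7.603   0.016   0.   ]
1.1 [-14.908  10.678   0.02    0.   ]
1.3 [-15.941  14.025   0.024   0.   ]
1.45 [-16.266  16.633   0.026   0.   ]
1.5 [-16.288  17.51    0.027   0.   ]
1.55 [-16.265  18.386   0.028   0.   ]
```

View pics/s4.png

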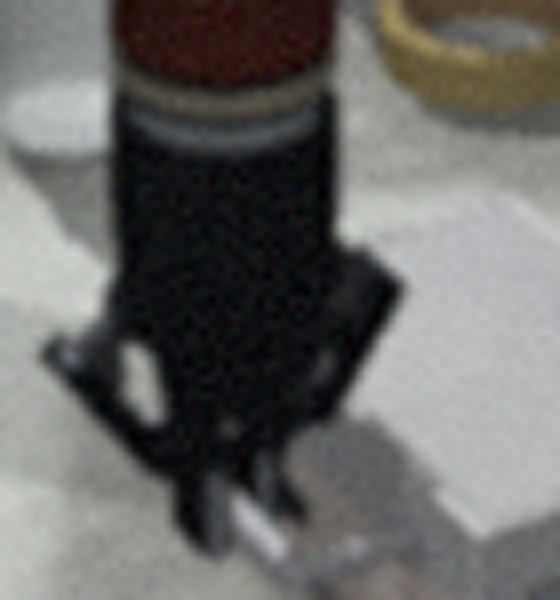

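Gripped: opening 0.118, which matches a 12 mm bar, with fingers on both sides of it at (230,510) in the crop. Now I swing it up along the arc.

>>> {"op": "carry_out", "data": {"moves": [0, -0.9, 0.1, 0, 0, 0, -1.75, 0.2, 0, 0, 0, -3.45, 0.6, 0, 0, 0, -5.1, 1.15, 0, 0, 0, -6.7, 1.9, 0, 0, 0, -8.25, 2.75, 0, 0, 0, -9.65, 3.75, 0, 0, 0, -11.0, 4.9, 0, 0, 0, -12.15, 6.2, 0, 0, 0, -13.25, 7.6, 0, 0, 0, -13.25, 7.6, 0, 0]}}

```text
time: 4.98
tool_pos: [0.5212, -0.0379, 0.163]
tool_rot: [0.57, 0.417, 0.571, -0.419]
contact_force: [-14.3, 1.7, 15.2]
gripper_width: 0.113
```

Run:
```python
from h import *
s,R=pose(); print(s['time'],s['tool_pos'],s['gripper_width'],s['contact_force'])
d=np.array([.4500,-.0606,.0266])-bar(0)
for th in (.9,1.,1.1,1.2,1.3,1.4,1.45,1.5,1.55): print(th,to(bar(th)+d,A))
save('side','s5')
```

```text
4.9833 [ 0.5212 -0.0379  0.163 ] 0.11307454990030522 [-14.2665   1.7411  15.1901]
0.9 [0.387 0.091 0.032 0.002]
1.0 [-0.539  1.58   0.034  0.002]
1.1 [-1.311  3.155  0.037  0.002]
1.2 [-1.922  4.798  0.04   0.002]
1.3 [-2.367  6.494  0.043  0.002]
1.4 [-2.639  8.226  0.046  0.002]
1.45 [-2.71   9.1    0.047  0.002]
1.5 [-2.737  9.976  0.049  0.002]
1.55 [-2.721 10.853  0.05   0.002]
```

View pics/s5.png

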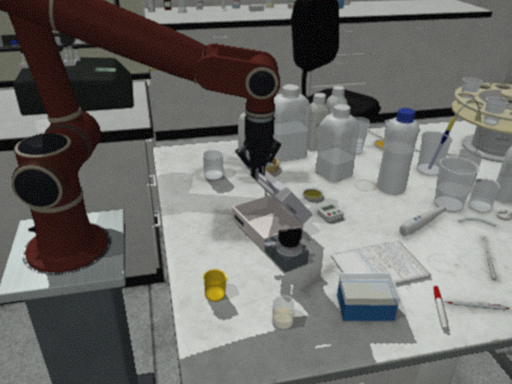

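>>> {"op": "carry_out", "data": {"moves": [0, -1.15, 1.3, 0, 0, 0, -1.95, 2.95, 0, 0, 0, -2.6, 4.6, 0, 0, 0, -3.05, 6.35, 0, 0, 0, -3.3, 8.1, 0, 0, 0, -3.4, 9.0, 0, 0, 0, -3.4, 9.85, 0, 0, 0, -3.4, 10.3, 0, 0, 0, -3.4, 10.3, 0, 0]}}

```text
time: 5.78
tool_pos: [0.621, -0.0058, 0.1951]
tool_rot: [0.571, 0.419, 0.57, -0.417]
contact_force: [-0.4, 4.4, 6.4]
gripper_width: 0.109
```

Run:
```python
from h import *
s,R=pose(); print(s['time'],s['tool_pos'],s['gripper_width'],s['contact_force'],s['joint_pos'])
d=np.array([.4500,-.0606,.0266])-bar(0)
for th in (1.45,1.5,1.55): print(th,to(bar(th)+d,A))
save('side','s6',(190,130,320,300),3.5)
```

```text
5.7833 [ 0.621  -0.0058  0.1951] 0.10941790352501725 [-0.4423  4.3959  6.4461] [-0.1298  0.0554  1.647   0.0016  1.4365 -0.4372]
1.45 [ 0.534 -1.373  0.091  0.002]
1.5 [ 0.512 -0.496  0.092  0.002]
1.55 [0.535 0.38  0.094 0.002]
```

View pics/s6.png

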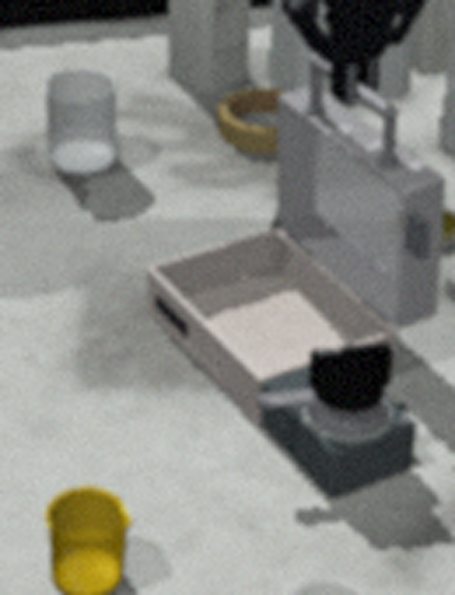

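The hood stands near upright, about 1.53 rad. I release it and rise.

>>> {"op": "carry_out", "data": {"moves": [0.5, 0, 0, 0, 0, 0.5, 0, 0, 0, 0, 0.5, 0, 0, 0, 0, 0.5, 0, 0, 0, 0, 0.5, -3, 0, 0, 0, 0.5, -6, -1, 0, 0, 1, -7, -4, 0, 0, 1, -7, -8, 0, 0, 1, -7, -12, 0, 0, 1, -7, -16, 0, 0, 1, -7, -20, 4, 0, 1, -7, -20, 8, 0]}}

```text
time: 6.83
tool_pos: [0.4484, -0.133, 0.2624]
tool_rot: [0.571, 0.417, 0.571, -0.418]
contact_force: [1.1, -0.2, -0.8]
gripper_width: 1.001
```

Run:
```python
from h import *
s,R=pose(); print(s['time'],s['tool_pos'],s['gripper_width'],s['contact_force'],s['joint_pos'])
save('side','s7',(190,130,320,300),3.5);save('top','t7',(215,130,415,280),4)
```

```text
6.8333 [ 0.4484 -0.133   0.2624] 1.000573215596918 [ 1.1462 -0.2245 -0.8271] [-0.4474 -0.3603  1.9069 -0.0006  1.5947 -0.7556]
```

View pics/s7.png

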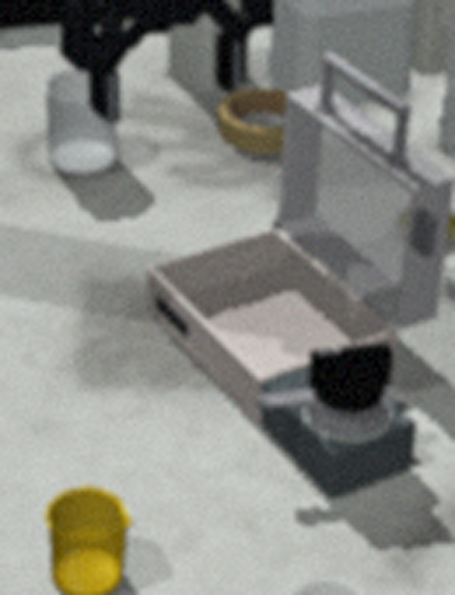

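View pics/t7.png

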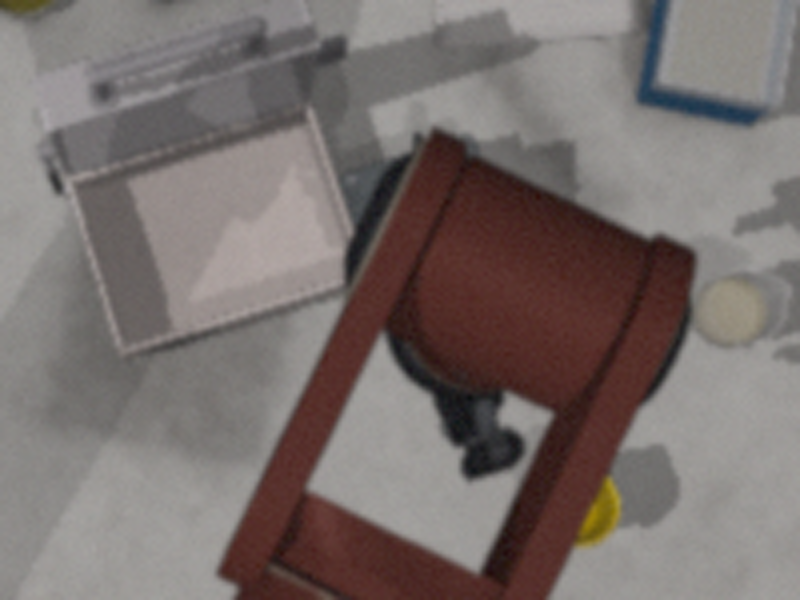

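Run:
```python
from h import *
T=lambda x,y:np.array([x/4+215-.375,y/4+130-.375]); S=lambda x,y:np.array([x/3.5+190-.36,y/3.5+130-.36])
X={}
for k,a,b in(('FL',(122,352),(150,270)),('BL',(72,180),(280,232)),('BR',(308,112),(395,332)),('FR',(355,283),(262,379)),('openbarL',(103,86),(328,60)),('openbarR',(258,38),(405,104))):
    X[k]=tri(T(*a),S(*b))[0]; print(k,tri(T(*a),S(*b)),ray('top',T(*a),.045))
c=sum(X[k] for k in('FL','FR','BL','BR'))/4; yv=X['FL']+X['BL']-X['FR']-X['BR']; xv=X['BL']+X['BR']-X['FL']-X['FR']
print(c,np.arctan2(-yv[0],yv[1]),np.arctan2(xv[1],xv[0]),np.linalg.norm(yv)/2,np.linalg.norm(xv)/2)
bm=(X['openbarL']+X['openbarR'])/2; print(bm,bar(1.6),bar(0))
t=cv2.imread('pics/top0.png');s=cv2.imread('pics/side0.png')
cv2.imwrite('pics/c4.png',np.hstack([cv2.resize(t[185:230,375:420],(390,390),interpolation=cv2.INTER_CUBIC),cv2.resize(s[290:335,262:307],(390,390),interpolation=cv2.INTER_CUBIC)]))
```

```text
FL (array([0.4679, 0.0377, 0.0423]), np.float64(0.1434886254429122), np.float64(0.11723439959657478)) [0.4681 0.0375 0.045 ]
BL (array([0.5889, 0.0731, 0.0427]), np.float64(0.4204666942568462), np.float64(0.33465670586317464)) [0.5873 0.0731 0.045 ]
BR (array([ 0.6382, -0.0909,  0.0441]), np.float64(0.8617809335680153), np.float64(0.7539131451387086)) [ 0.6356 -0.0904  0.045 ]
FR (array([ 0.5201, -0.1229,  0.0395]), np.float64(1.2865177557914562), np.float64(1.1552540059398968)) [ 0.5159 -0.1218  0.045 ]
openbarL (array([0.6126, 0.0418, 0.2218]), np.float64(0.6588605625845526), np.float64(0.48914320284752766)) [0.6539 0.0523 0.045 ]
openbarR (array([ 0.6433, -0.0508,  0.2264]), np.float64(1.729370172261473), np.float64(1.354718868854907)) [ 0.6884 -0.0558  0.045 ]
[ 0.5538 -0.0258  0.0421] 0.30305535099768116 0.27488641141056747 0.17005907458066385 0.124190269720642
[ 0.628  -0.0045  0.2241] [ 0.6313 -0.0033  0.2196] [ 0.4481 -0.061   0.057 ]
```

View pics/c4.png

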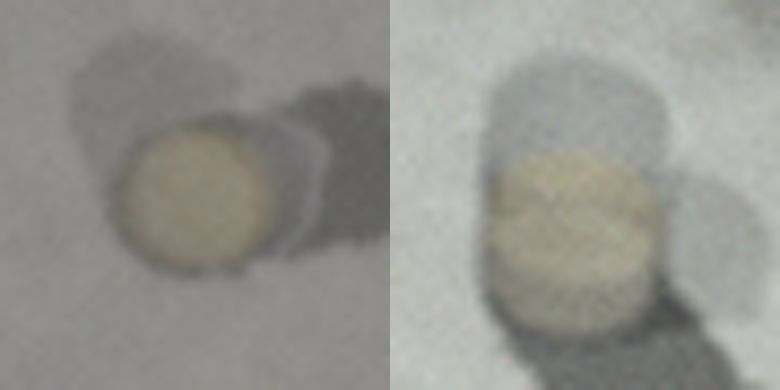

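Run:
```python
from h import *
k=390/45
T=lambda x,y:np.array([x/k+375-.44,y/k+185-.44]); S=lambda x,y:np.array([(x-390)/k+262-.44,y/k+290-.44])
S=lambda x,y:np.array([(x-390)/k+262-.44,y/k+290-.44])
print('base',tri(T(192,198),S(573,288)),'rim',tri(T(226,190),S(575,97)))
print(ray('top',T(192,198),0),ray('side',S(573,288),0),ray('top',T(226,190),.06),ray('side',S(575,97),.06))
s,R=pose(); print(s['tool_pos']); 
for z in(.15,): print(to([.499,-.384,z],A+np.pi/2),to([.499,-.384,z],.9))
y=cv2.imread('pics/top0.png'); m=cv2.inRange(cv2.cvtColor(y,cv2.COLOR_BGR2HSV),(20,180,80),(35,255,255)); n,l,st,ce=cv2.connectedComponentsWithStats(m)
for i in range(1,n):
  if st[i,4]>100: print('yellow',ce[i],ray('top',ce[i],.03))
```

```text
base (array([ 0.4999, -0.3886,  0.0034]), np.float64(0.6660411421170626), np.float64(0.7344527137256138)) rim (array([ 0.4974, -0.3812,  0.0646]), np.float64(1.2453875381604622e-05), np.float64(1.3383424280825792e-05))
[ 0.5021 -0.39    0.    ] [ 0.4992 -0.3856 -0.    ] [ 0.4979 -0.3827  0.06  ] [ 0.499  -0.3768  0.06  ]
[ 0.4505 -0.1377  0.2623]
[11.284 -2.614 24.941  1.565] [11.284 -2.614 24.941 -0.601]
yellow [358.4838 255.7532] [ 0.366  -0.2717  0.03  ]
```

>>> {"op": "carry_out", "data": {"moves": [1, 2, -2.6, 24.9, 1.565, 1, 2, -2.6, 24.9, 1.565, 1, 2, -2.6, 24.9, 1.565, 1, 2, -2.6, 24.9, 1.565, 1, 2, -2.6, 24.9, 1.565, 1, 2, -2.6, 24.9, 1.565, 1, 2, -2.6, 24.9, 1.565, 1, 6, -2.6, 24.9, 1.565, 1, 10, -2.6, 24.9, 1.565, 1, 11.3, -2.6, 24.9, 1.565, 1, 11.3, -2.6, 24.9, 1.565, 1, 11.3, -2.6, 24.9, 1.565]}}

```text
time: 7.93
tool_pos: [0.501, -0.3772, 0.146]
tool_rot: [-0.129, -0.694, -0.132, 0.696]
contact_force: [-0.4, -0.3, 0.3]
gripper_width: 1.005
```

Run:
```python
from h import *
s,R=pose(); print(s['time'],s['tool_pos'],s['gripper_width'],s['contact_force'],s['joint_pos'],R)
save('side','s8',(230,220,340,345),4.5)
s,R=pose();print(s['tool_pos'],to([.4985,-.383,.06],A+np.pi/2))
```

```text
7.9333 [ 0.501  -0.3772  0.146 ] 1.005456572188409 [-0.3815 -0.2849  0.3208] [-0.7639  0.1138  1.6691 -0.0002  1.3647  0.4364] [[-0.0045  0.3622 -0.9321]
 [ 0.004  -0.9321 -0.3622]
 [-1.     -0.0054  0.0028]]
[ 0.5016 -0.3778  0.1474] [8.738 0.405 0.463 0.062]
```

View pics/s8.png

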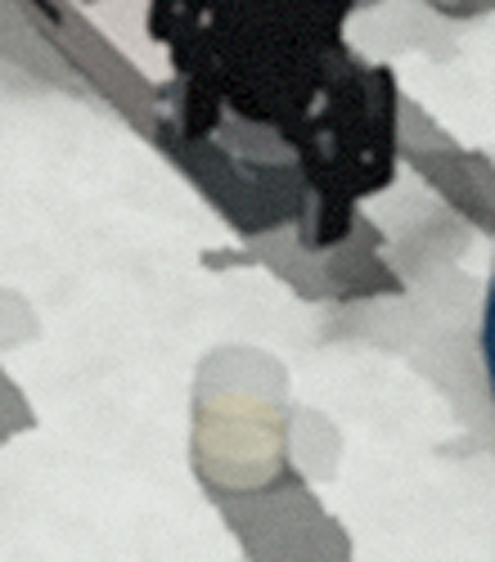

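Run:
```python
from h import *
p=np.array([.5016,-.3778,0]);y=np.array([.362,-.932,0])
for z in(.14,.16,.17,.18,.19): print(z,[((proj('side',p+k*y+[0,0,z])-[230,220])*4.5).round(0) for k in(-.05,0,.05)])
```

```text
0.14 [array([190., 182.]), array([253., 240.]), array([321., 303.])]
0.16 [array([192., 150.]), array([256., 208.]), array([325., 270.])]
0.17 [array([193., 134.]), array([257., 191.]), array([326., 253.])]
0.18 [array([193., 117.]), array([258., 174.]), array([328., 236.])]
0.19 [array([194., 101.]), array([260., 157.]), array([330., 218.])]
```

Tips measured about 24 mm above the reported TCP when open, again offset by about 20 mm, so I plan with the measured figure.

>>> {"op": "carry_out", "data": {"moves": [1, 4, 0.4, 0.4, 0.06, 1, 7, 0.4, 0.4, 0.06, 1, 10, 0.4, 0.4, 0.06, 1, 12, 0.4, 0.4, 0.06, 1, 14, 0.4, 0.4, 0.06, 1, 14, 0.4, 0.4, 0.06]}}

```text
time: 8.48
tool_pos: [0.4971, -0.3809, 0.004]
tool_rot: [-0.11, -0.696, -0.115, 0.7]
contact_force: [-1.3, 1.5, -1.1]
gripper_width: 0.998
```

Run:
```python
from h import *
s,R=pose(); print(s['time'],s['tool_pos'],s['gripper_width'],s['contact_force'])
save('side','s9',(250,270,320,345),8)
s,R=pose();print(s['tool_pos'],to([.4985,-.383,.006],A+np.pi/2))
```

```text
8.4833 [ 0.4971 -0.3809  0.004 ] 0.9984982070770536 [-1.3011  1.5208 -1.0822]
[ 0.4983 -0.382   0.0065] [0.051 0.099 0.012 0.014]
```

View pics/s9.png

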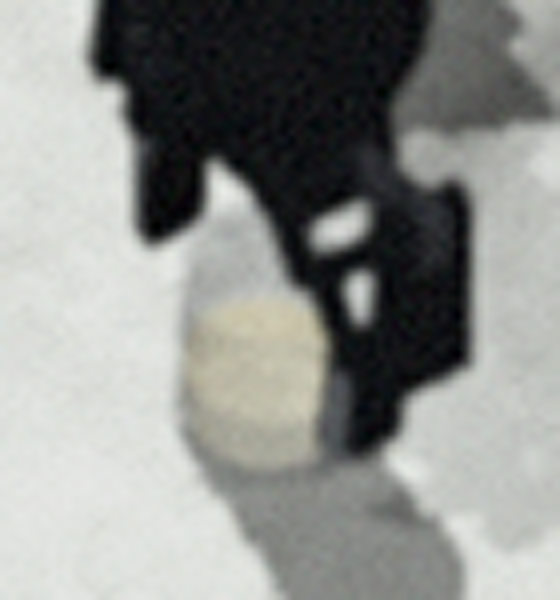

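The fingers straddle the beaker, tips at crop (155,235) and (365,455), undisturbed. Closing.

>>> {"op": "carry_out", "data": {"moves": [0.4, 0, 0, 0, 0, 0.4, 0, 0, 0, 0, 0.4, 0, 0, 0, 0, 0.4, 0, 0, 0, 0, 0.4, 0, 0, 0, 0, 0.4, 0, 0, 0, 0, 0.4, -1, 0, 0, 0, 0.4, -2, 0, 0, 0]}}

```text
time: 9.2
tool_pos: [0.4996, -0.3838, 0.03]
tool_rot: [-0.112, -0.698, -0.112, 0.698]
contact_force: [0.1, -0.4, -0.3]
gripper_width: 0.662
```

Run:
```python
from h import *
s,R=pose(); print(s['time'],s['tool_pos'],s['gripper_width'],s['contact_force'])
save('side','s10',(250,260,320,335),8)
s,R=pose();print(s['tool_pos'],to(w(0,0,.15),A+np.pi/2),w(0,0,0))
```

```text
9.2 [ 0.4996 -0.3838  0.03  ] 0.6615519255793186 [ 0.062  -0.4235 -0.2702]
[ 0.5011 -0.3852  0.033 ] [-11.797 -32.276 -16.089   0.012] [ 0.553 -0.028  0.   ]
```

View pics/s10.png

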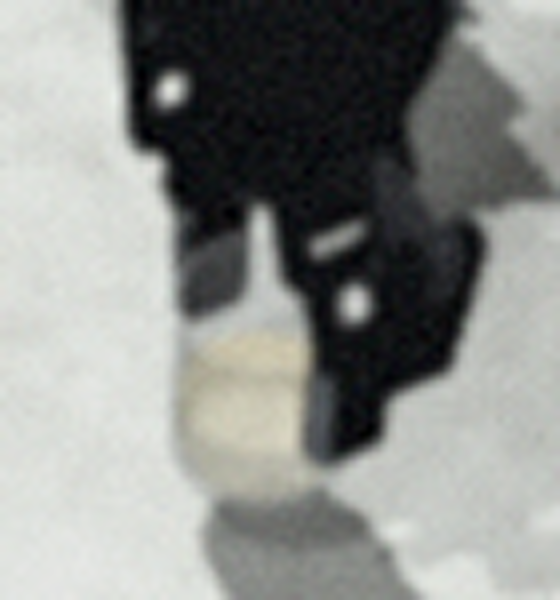

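>>> {"op": "carry_out", "data": {"moves": [0.4, -3.5, 0, 0, 0, 0.4, -7, 0, 0, 0, 0.4, -10.5, 0, 0, 0, 0.4, -13.8, -1, -0.5, 0, 0.4, -13.8, -4.5, -2.2, 0, 0.4, -13.8, -8, -4, 0, 0.4, -13.8, -11.5, -5.7, 0, 0.4, -13.8, -15, -7.5, 0, 0.4, -13.8, -18.5, -9.2, 0, 0.4, -13.8, -22, -11, 0, 0.4, -13.8, -25.5, -12.7, 0, 0.4, -13.8, -29, -14.5, 0.012]}}

```text
time: 10.25
tool_pos: [0.5473, -0.0615, 0.1682]
tool_rot: [0.107, 0.699, 0.107, -0.698]
contact_force: [1.4, -0.1, -0.3]
gripper_width: 0.662
```

Run:
```python
from h import *
s,R=pose(); print(s['time'],s['tool_pos'],s['gripper_width'],s['contact_force'])
print(to(w(0,0,.17),A+np.pi/2))
```

```text
10.25 [ 0.5473 -0.0615  0.1682] 0.6620342756593014 [ 1.3757 -0.0954 -0.3169]
[-0.181 -3.022 -1.551 -0.001]
```

>>> {"op": "carry_out", "data": {"moves": [0.4, 0, -1.7, -0.9, 0, 0.4, 0, -3.0, -1.5, 0, 0.4, 0, -3.0, -1.5, 0, 0.4, 3, -3.0, -1.5, 0, 0.4, 6, -3.0, -1.5, 0, 0.4, 8.5, -3.0, -1.5, 0, 0.4, 10.5, -3.0, -1.5, 0, 0.4, 12, -3.0, -1.5, 0, 0.4, 13, -3.0, -1.5, 0, 0.4, 13.5, -3.0, -1.5, 0, 0.4, 13.5, -3.0, -1.5, 0]}}

```text
time: 11.17
tool_pos: [0.552, -0.0305, 0.0316]
tool_rot: [-0.107, -0.698, -0.107, 0.699]
contact_force: [-0.4, 0.1, -1.3]
gripper_width: 0.664
```

Run:
```python
from h import *
s,R=pose(); print(s['time'],s['tool_pos'],s['gripper_width'],s['contact_force'])
save('side','s11',(200,160,320,285),4.8)
print(to(w(0,0,.0115),A+np.pi/2))
```

```text
11.1667 [ 0.552  -0.0305  0.0316] 0.6638703089144391 [-0.428   0.1268 -1.291 ]
[ 2.122 -0.236 -0.091 -0.001]
```

View pics/s11.png

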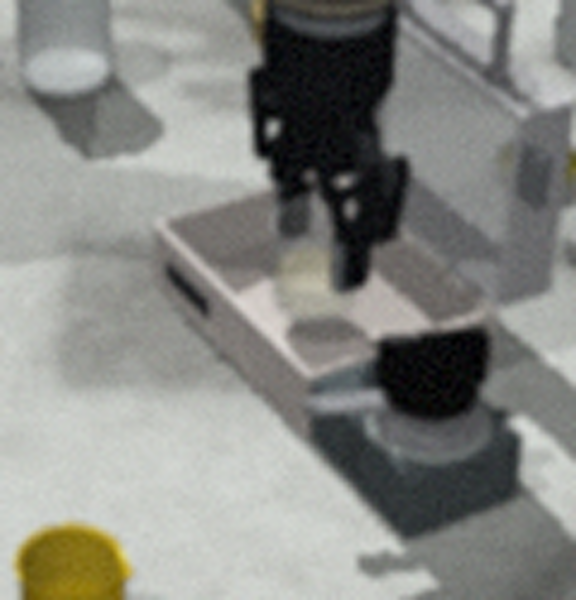

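>>> {"op": "carry_out", "data": {"moves": [0.4, 0.4, -0.1, 0, 0, 0.4, 0.8, -0.2, 0, 0, 0.4, 1.2, -0.2, 0, 0, 0.4, 1.5, -0.2, 0, 0, 0.4, 1.7, -0.2, 0, 0, 0.4, 1.8, -0.2, 0, 0, 0.4, 1.8, -0.2, 0, 0]}}

```text
time: 11.8
tool_pos: [0.5533, -0.0279, 0.0173]
tool_rot: [0.107, 0.699, 0.108, -0.699]
contact_force: [-6.0, 2.2, 14.6]
gripper_width: 0.66
```

>>> {"op": "carry_out", "data": {"moves": [0.4, 0.1, 0, 0, 0, 0.4, 0.2, 0, 0, 0, 0.4, 0.2, 0, 0, 0]}}

```text
time: 12.05
tool_pos: [0.5541, -0.0278, 0.0173]
tool_rot: [0.107, 0.7, 0.108, -0.698]
contact_force: [-10.1, 3.7, 24.3]
gripper_width: 0.663
```

>>> {"op": "carry_out", "data": {"moves": [0.4, -0.2, 0, 0, 0, 0.4, -0.35, 0, 0, 0, 0.4, -0.35, 0, 0, 0]}}

```text
time: 12.3
tool_pos: [0.5532, -0.0283, 0.0172]
tool_rot: [0.108, 0.7, 0.107, -0.698]
contact_force: [0.0, 0.5, 7.0]
gripper_width: 0.666
```

Run:
```python
from h import *
s,R=pose(); print(s['time'],s['tool_pos'],s['gripper_width'],s['contact_force'])
save('side','s12',(235,190,295,250),10)
```

```text
12.3 [ 0.5532 -0.0283  0.0172] 0.6664964116160027 [0.0257 0.4655 6.9509]
```

View pics/s12.png

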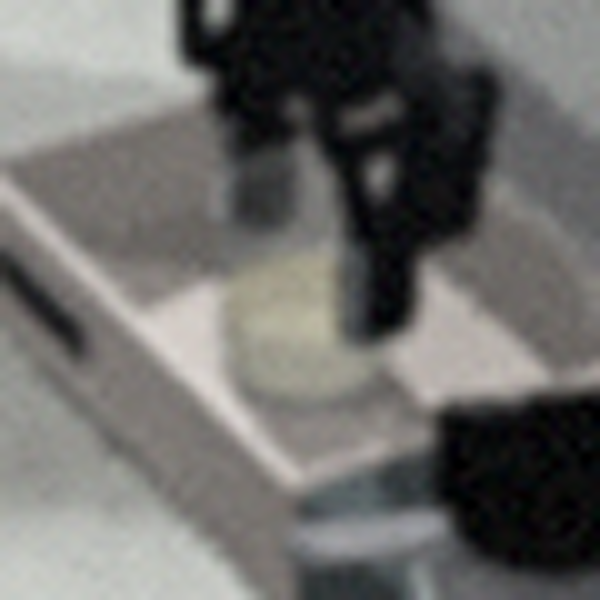

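>>> {"op": "carry_out", "data": {"moves": [0.85, 0, 0, 0, 0, 0.85, 0, 0, 0, 0, 0.85, 0, 0, 0, 0, 0.85, 0, 0, 0, 0, 0.85, -1.5, 0, 0, 0, 0.85, -3.5, 0, 0, 0, 0.85, -6.5, 0, 0, 0, 0.85, -10, 0, 0, 0]}}

```text
time: 13.02
tool_pos: [0.5499, -0.0279, 0.1142]
tool_rot: [-0.107, -0.697, -0.108, 0.701]
contact_force: [0.4, -0.3, 0.8]
gripper_width: 0.855
```

Run:
```python
from h import *
s,R=pose(); print(s['time'],s['tool_pos'],s['gripper_width'],s['contact_force'])
save('side','s13',(200,160,320,285),4.8)
save('top','t13',(215,130,415,280),4)
print(to([.628,-.0045,.28],A))
```

```text
13.0167 [ 0.5499 -0.0279  0.1142] 0.8547958942729236 [ 0.3535 -0.308   0.7858]
[-15.658  -0.096  -7.739   1.571]
```

View pics/s13.png

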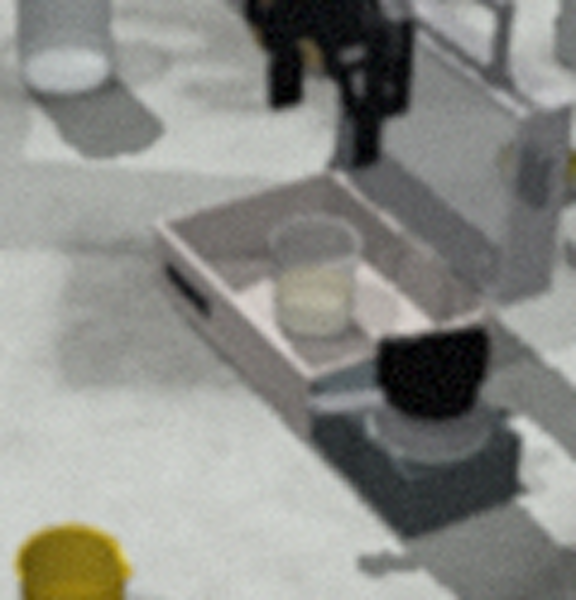

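The beaker stands upright in the middle of the tray, at crop (315,280). Now back to the bar.

>>> {"op": "carry_out", "data": {"moves": [0.5, -3.5, 0, 1, 0, 0.5, -7, 0, 2, -0.1, 0.5, -10.5, 0, 2, -0.2, 0.5, -14, 0, 2, -0.32, 0.5, -16.5, 0, 2, -0.44, 0.5, -16.5, 0, 2, -0.56, 0.5, -16.5, 0, 2, -0.68, 0.5, -16.5, 0, 2, -0.8, 0.5, -16.5, 0, 2, -0.92, 0.5, -16.5, 0, 0, -1.04, 0.5, -16.5, 0, -2, -1.16, 0.5, -16.5, 0, -4, -1.28]}}

```text
time: 14.12
tool_pos: [0.5905, -0.016, 0.2798]
tool_rot: [0.505, 0.495, 0.505, -0.495]
contact_force: [0.5, -0.7, 0.5]
gripper_width: 0.5
```

Run:
```python
from h import *
s,R=pose(); print(s['time'],s['tool_pos'],s['gripper_width'],s['contact_force'],s['joint_pos'])
print(to([.628,-.0045,.28],A))
```

```text
14.1167 [ 0.5905 -0.016   0.2798] 0.4995440003671181 [ 0.5188 -0.6748  0.4879] [-0.153  -0.0571  1.619  -0.      1.5808 -0.1726]
[-0.025  3.767 -1.079 -0.285]
```

>>> {"op": "carry_out", "data": {"moves": [0.5, 0, 2, -0.5, -0.12, 0.5, 0, 3.7, -1.1, -0.24, 0.5, 0, 3.7, -1.1, -0.285, 0.5, 0, 3.7, -1.1, -0.285]}}

```text
time: 14.45
tool_pos: [0.6273, -0.0044, 0.279]
tool_rot: [0.568, 0.419, 0.57, -0.42]
contact_force: [0.2, 0.0, 0.7]
gripper_width: 0.502
```

Run:
```python
from h import *
save('side','s14',(220,110,310,205),6)
save('top','t14',(215,110,315,185),7)
s,R=pose(); print(s['time'],s['tool_pos'],s['gripper_width'],s['contact_force'],s['joint_pos'])
print(to([.628,-.0045,.28],A), (proj('side',s['tool_pos']*[1,1,0]+[0,0,.224])-[220,110])*6)
```

```text
14.55 [ 0.6267 -0.0047  0.2798] 0.4948509409088995 [ 0.3964 -0.1999 -0.3806] [-0.1261  0.0284  1.5343 -0.0001  1.5805 -0.4237]
[-0.023  0.133  0.019 -0.007] [436.2618 259.1121]
```

View pics/s14.png

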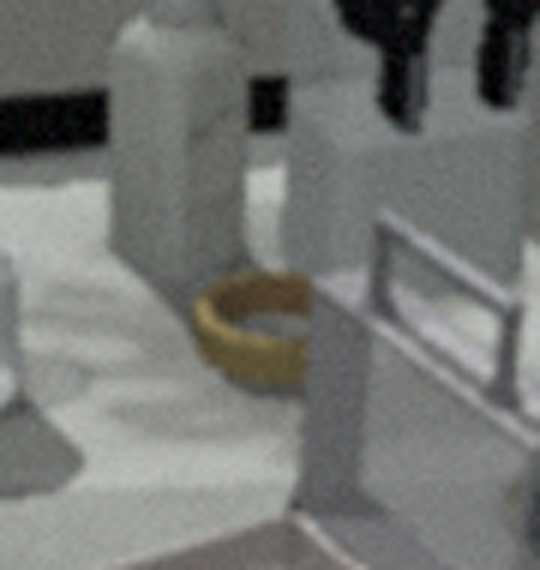

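View pics/t14.png

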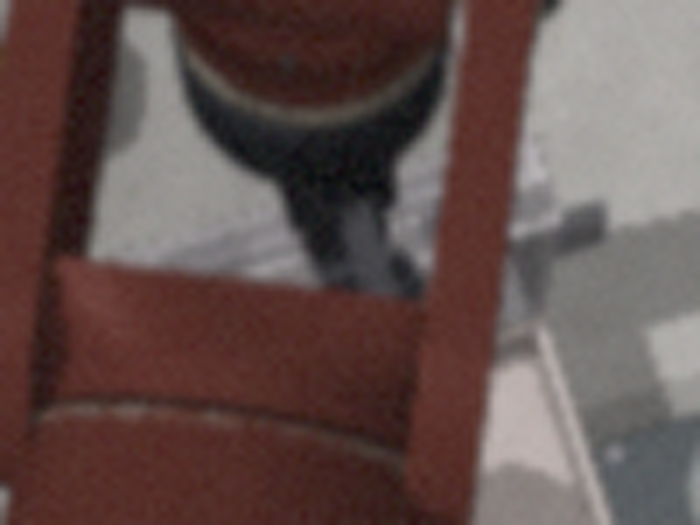

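>>> {"op": "carry_out", "data": {"moves": [0.5, 2.5, 0.45, 0, 0, 0.5, 5, 0.45, 0, 0, 0.5, 7.5, 0.45, 0, 0, 0.5, 9, 0.45, 0, 0, 0.5, 9, 0.45, 0, 0, 0, 9, 0.45, 0, 0, 0, 9, 0.45, 0, 0, 0, 9, 0.45, 0, 0, 0, 9, 0.45, 0, 0, 0, 9, 0.45, 0, 0]}}

```text
time: 15.38
tool_pos: [0.6328, -0.0035, 0.1935]
tool_rot: [0.57, 0.421, 0.567, -0.419]
contact_force: [0.8, -0.4, 4.1]
gripper_width: 0.113
```

Run:
```python
from h import *
s,R=pose(); print(s['time'],s['tool_pos'],s['gripper_width'],s['contact_force'],s['joint_pos'])
p=s['tool_pos']
for th in (1.6,1.5,1.4,1.3,1.2,1.1,1.,.9,.8,.7,.6,.5,.4,.3,.2,.1,0): print(th,to(p+bar(th)-bar(1.6)))
```

```text
15.3833 [ 0.6328 -0.0035  0.1935] 0.11270474925209763 [ 0.8268 -0.4484  4.149 ] [-0.1231  0.0827  1.6212  0.0001  1.433  -0.4222]
1.6 [0. 0. 0. 0.]
1.5 [-0.091 -1.751  0.01   0.   ]
1.4 [-0.007 -3.502  0.021  0.   ]
1.3 [ 0.252 -5.236  0.03   0.   ]
1.2 [ 0.682 -6.936  0.04   0.   ]
1.1 [ 1.28  -8.584  0.048  0.   ]
1.0 [  2.039 -10.164   0.056   0.   ]
0.9 [  2.953 -11.661   0.063   0.   ]
0.8 [  4.011 -13.058   0.07    0.   ]
0.7 [  5.204 -14.344   0.075   0.   ]
0.6 [  6.519 -15.503   0.079   0.   ]
0.5 [  7.943 -16.526   0.083   0.   ]
0.4 [  9.462 -17.401   0.085   0.   ]
0.3 [ 11.061 -18.121   0.087   0.   ]
0.2 [ 12.723 -18.677   0.087   0.   ]
0.1 [ 14.433 -19.064   0.086   0.   ]
0 [ 16.173 -19.279   0.084   0.   ]
```

>>> {"op": "carry_out", "data": {"moves": [0, -0.1, -0.9, 0, 0, 0, -0.1, -1.75, 0, 0, 0, -0.05, -2.65, 0, 0, 0, 0, -3.5, 0, 0, 0, 0.1, -4.4, 0, 0, 0, 0.25, -5.25, 0, 0, 0, 0.45, -6.1, 0, 0, 0, 0.7, -6.95, 0, 0, 0, 1.0, -7.8, 0, 0, 0, 1.3, -8.6, 0, 0, 0, 2.05, -10.15, 0, 0, 0, 2.05, -10.15, 0, 0]}}

```text
time: 16.38
tool_pos: [0.5309, -0.0358, 0.1695]
tool_rot: [0.568, 0.418, 0.569, -0.423]
contact_force: [-3.3, -6.5, 7.6]
gripper_width: 0.111
```

Run:
```python
from h import *
s,R=pose(); print(s['time'],s['tool_pos'],s['gripper_width'],s['contact_force'])
p=np.array([ 0.6328,-0.0035,0.1935])
for th in (1,.9,.8,.7,.6,.5,.4,.3,.2,.1,0): print(th,to(p+bar(th)-bar(1.6),A))
```

```text
16.3833 [ 0.5309 -0.0358  0.1695] 0.11138452565384314 [-3.306  -6.5392  7.6497]
1 [-0.317  0.528 -0.024 -0.007]
0.9 [ 0.613 -0.959 -0.016 -0.007]
0.8 [ 1.685 -2.345 -0.01  -0.007]
0.7 [ 2.891 -3.618 -0.005 -0.007]
0.6 [ 4.218 -4.764 -0.001 -0.007]
0.5 [ 5.653 -5.771  0.002 -0.007]
0.4 [ 7.181 -6.631  0.003 -0.007]
0.3 [ 8.788 -7.333  0.003 -0.007]
0.2 [10.456 -7.872  0.001 -0.007]
0.1 [12.17  -8.241 -0.002 -0.007]
0 [13.912 -8.438 -0.006 -0.007]
```

>>> {"op": "carry_out", "data": {"moves": [0, 0.9, -1.5, 0, 0, 0, 2.0, -2.9, 0, 0, 0, 3.2, -4.15, 0, 0, 0, 4.5, -5.3, 0, 0, 0, 5.95, -6.3, 0, 0, 0, 6.7, -6.75, 0, 0, 0, 7.5, -7.15, 0, 0, 0, 8.3, -7.5, 0, 0, 0, 9.1, -7.85, 0, 0, 0, 9.9, -8.15, 0, 0, 0, 10.75, -8.4, 0, 0, 0, 10.75, -8.4, 0, 0]}}

```text
time: 17.38
tool_pos: [0.4542, -0.0603, 0.0612]
tool_rot: [0.571, 0.419, 0.567, -0.421]
contact_force: [8.9, -10.2, -3.7]
gripper_width: 0.109
```

Run:
```python
from h import *
s,R=pose(); print(s['time'],s['tool_pos'],s['gripper_width'],s['contact_force'])
p=np.array([ 0.6328,-0.0035,0.1935])
for th in (.3,.2,.1,.05,0): print(th,to(p+bar(th)-bar(1.6),A))
```

```text
17.3833 [ 0.4542 -0.0603  0.0612] 0.10869166337840927 [  8.8665 -10.2141  -3.7273]
0.3 [-2.089  0.67  -0.045 -0.006]
0.2 [-0.425  0.118 -0.051 -0.006]
0.1 [ 1.286 -0.265 -0.059 -0.006]
0.05 [ 2.153 -0.392 -0.063 -0.006]
0 [ 3.026 -0.476 -0.068 -0.006]
```

>>> {"op": "carry_out", "data": {"moves": [0, 0.8, -0.2, 0.1, 0, 0, 1.5, -0.3, 0.15, 0, 0, 2.1, -0.4, 0.15, 0, 0, 2.6, -0.45, 0.15, 0, 0, 3.0, -0.5, 0.15, 0, 0, 3.3, -0.5, 0.15, 0, 0, 3.6, -0.5, 0.15, 0, 0, 3.6, -0.5, 0.15, 0]}}

```text
time: 18.05
tool_pos: [0.4506, -0.0617, 0.0339]
tool_rot: [0.568, 0.419, 0.57, -0.421]
contact_force: [-20.3, 3.6, 48.4]
gripper_width: 0.113
```

Run:
```python
from h import *
s,R=pose(); print(s['time'],s['tool_pos'],s['gripper_width'],s['contact_force'])
save('side','s15',(200,150,320,275),4.8)
```

```text
18.05 [ 0.4506 -0.0617  0.0339] 0.11328547501716324 [-20.3437   3.5627  48.3955]
```

View pics/s15.png

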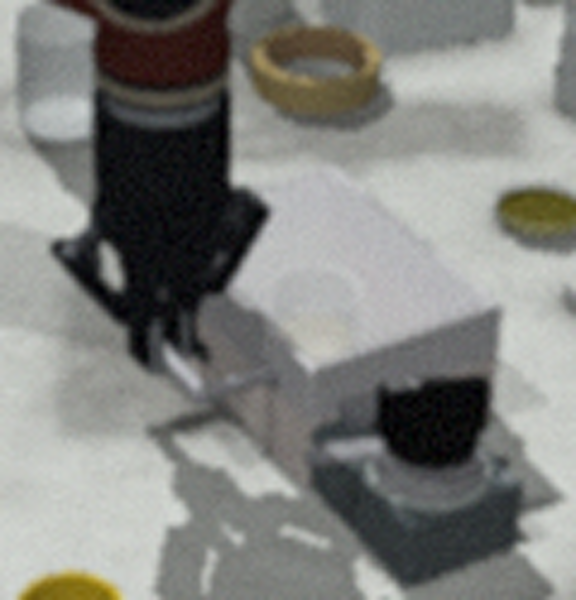

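Resistance to further closing means the hood is at its stop, and the side view shows it shut with the beaker visible through the top. I ease off and release.

>>> {"op": "carry_out", "data": {"moves": [0, -0.35, 0.1, 0, 0, 0, -0.5, 0.1, 0, 0, 0, -0.5, 0.1, 0, 0]}}

```text
time: 18.35
tool_pos: [0.4504, -0.0616, 0.0344]
tool_rot: [0.569, 0.419, 0.569, -0.421]
contact_force: [-6.8, -2.9, 20.3]
gripper_width: 0.111
```

Run:
```python
from h import *
s,R=pose(); print(s['time'],s['tool_pos'],s['gripper_width'],s['contact_force'],s['joint_pos'])
print(w(-.03,-.155,0),to(w(-.03,-.155,.16),A+2.77+np.pi/2))
```

```text
18.35 [ 0.4504 -0.0616  0.0344] 0.11074395338309485 [-6.7886 -2.9222 20.2629] [-0.2984 -0.1721  2.1511 -0.0026  1.163  -0.5968]
[ 0.5709 -0.1849  0.    ] [-12.543   7.856  15.351  -1.205]
```

>>> {"op": "carry_out", "data": {"moves": [0.45, -0.3, 0, 0, 0, 0.45, -0.3, 0, 0, 0, 0.45, -0.3, 0, 0, 0, 0.45, -2.5, 0, 0, 0, 0.45, -6, 0, 0, 0, 0.45, -10, 0, 0, -0.1, 0.45, -13.5, 0, 0, -0.2, 0.45, -16, 0, 0, -0.3]}}

```text
time: 19.02
tool_pos: [0.4505, -0.0604, 0.1939]
tool_rot: [0.626, 0.329, 0.626, -0.328]
contact_force: [0.6, -0.7, 0.5]
gripper_width: 0.449
```

Run:
```python
from h import *
s,R=pose(); print(s['time'],s['tool_pos'],s['gripper_width'],s['contact_force'],s['joint_pos'])
save('side','s16',(200,150,320,275),4.8);save('top','t16',(285,145,355,215),9)
print(w(-.03,-.155,0),to(w(-.03,-.155,.18),A+2.77+np.pi/2))
```

```text
19.0167 [ 0.4505 -0.0604  0.1939] 0.4494719002714366 [ 0.6431 -0.6654  0.4634] [-0.2974 -0.3617  2.0209  0.0004  1.4817 -0.9015]
[ 0.5709 -0.1849  0.    ] [ 1.751  2.755 16.884 -0.904]
```

View pics/s16.png

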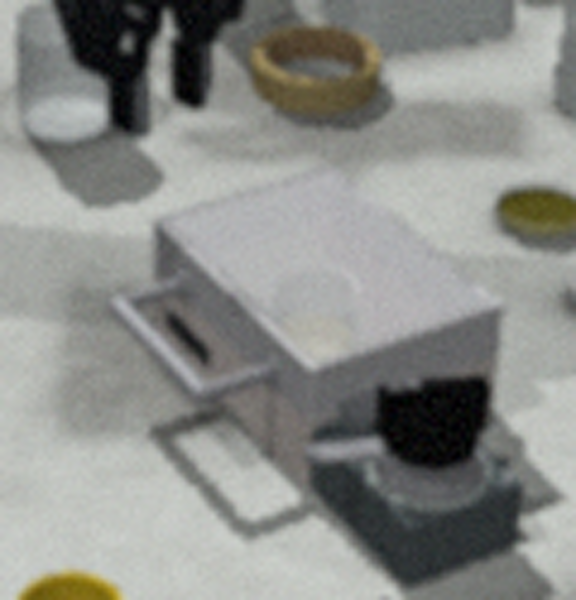

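View pics/t16.png

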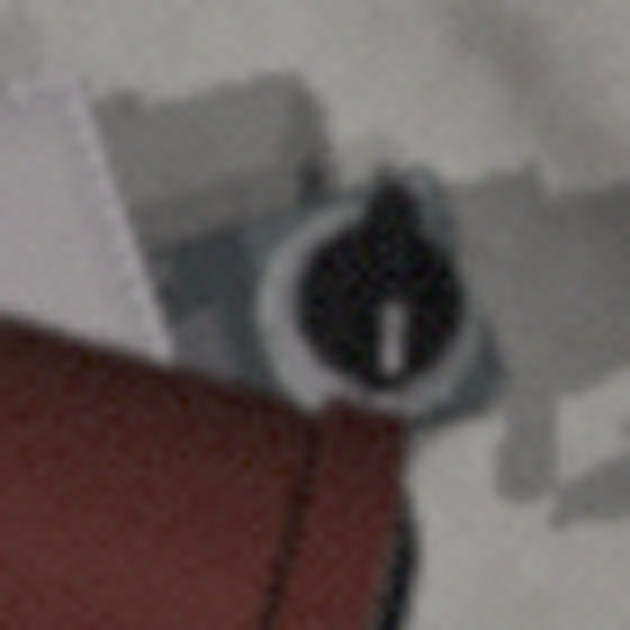

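Run:
```python
from h import *
f=lambda x,y:np.array([x/9+285-.44,y/9+145-.44])
for z in(.095,.103): print(z,ray('top',f(388,277),z),ray('top',f(390,170),z),ray('top',f(386,385),z))
# triangulate mid: side wing top mid between corners (382,388),(488,380) crop 4.8
g=lambda x,y:np.array([x/4.8+200-.4,y/4.8+150-.4])
print(tri(f(390,170),g(488,380)),tri(f(386,385),g(382,390)))
print(to(w(-.03,-.155,.18)+[0.001,.002,0],3.10+np.pi/2))
```

```text
0.095 [ 0.5765 -0.1824  0.095 ] [ 0.6086 -0.1836  0.095 ] [ 0.5443 -0.1813  0.095 ]
0.103 [ 0.575  -0.1813  0.103 ] [ 0.6069 -0.1824  0.103 ] [ 0.5431 -0.1801  0.103 ]
(array([ 0.6046, -0.1821,  0.1011]), np.float64(0.9958622625892274), np.float64(0.9093156608038779)) (array([ 0.5439, -0.1804,  0.1017]), np.float64(0.2484641526771087), np.float64(0.22637151383024737))
[ 1.752  2.951 16.776 -0.929]
```

>>> {"op": "carry_out", "data": {"moves": [0.45, 0, 0, 2, -0.1, 0.45, 0, 0.5, 5, -0.2, 0.45, 0, 1, 8.5, -0.32, 0.45, 0.5, 1.5, 12, -0.44, 0.45, 1, 2, 14.5, -0.56, 0.45, 1.4, 2.9, 16.8, -0.68, 0.45, 1.4, 2.9, 16.8, -0.8, 0.45, 1.4, 2.9, 16.8, -0.92, 0.45, 1.4, 2.9, 16.8, -0.92, 0.45, 1.4, 2.9, 16.8, -0.92]}}

```text
time: 19.95
tool_pos: [0.5681, -0.1824, 0.1754]
tool_rot: [0.705, 0.02, 0.708, -0.019]
contact_force: [0.2, 0.2, 0.6]
gripper_width: 0.452
```

Run:
```python
from h import *
s,R=pose(); print(s['time'],s['tool_pos'],s['gripper_width'],s['contact_force'],s['joint_pos'])
save('side','s17',(240,160,320,275),5);save('top','t17',(285,145,355,215),9)
print(to([.573,-.183,.14],3.09+np.pi/2))
p=s['tool_pos']; y=R[:,1]
for dz in(.014,-.077-p[2]+.18): print([(proj('side',p+k*y+[0,0,dz])-[240,160])*5 for k in(-.026,0,.026)])
```

```text
19.95 [ 0.5681 -0.1824  0.1754] 0.45225880503333066 [0.2333 0.2042 0.5911] [-0.4354  0.0177  1.7193  0.0002  1.4088 -1.9509]
[ 3.657 -0.029  0.458 -0.003]
[array([266.0406, 234.6834]), array([252.8221, 205.1811]), array([240.0956, 176.7765])]
[array([254.5881, 379.8194]), array([242.0903, 348.8144]), array([230.0398, 318.9193])]
```

View pics/s17.png

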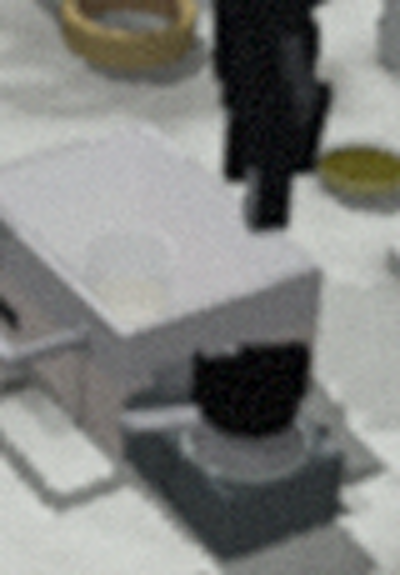

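View pics/t17.png

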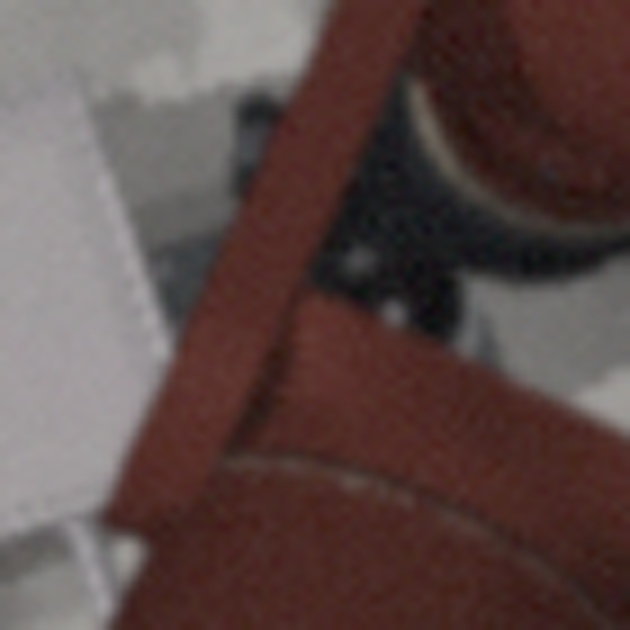

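>>> {"op": "carry_out", "data": {"moves": [0.45, 2, 0, 0.4, 0, 0.45, 4, 0, 0.4, 0, 0.45, 6, 0, 0.4, 0, 0.45, 8, 0, 0.4, 0, 0.45, 9.5, 0, 0.4, 0, 0.45, 10.6, 0, 0.4, 0, 0.45, 10.6, 0, 0.4, 0]}}

```text
time: 20.63
tool_pos: [0.5712, -0.1821, 0.0687]
tool_rot: [0.705, 0.019, 0.709, -0.018]
contact_force: [-0.8, 0.5, -0.6]
gripper_width: 0.453
```

Run:
```python
from h import *
s,R=pose(); print(s['time'],s['tool_pos'],s['gripper_width'],s['contact_force'])
save('side','s18',(240,160,320,275),5)
print(to([.573,-.183,.068],3.09+np.pi/2))
```

```text
20.6333 [ 0.5712 -0.1821  0.0687] 0.4534827422025086 [-0.7828  0.5037 -0.6472]
[ 0.247 -0.037  0.081 -0.001]
```

View pics/s18.png

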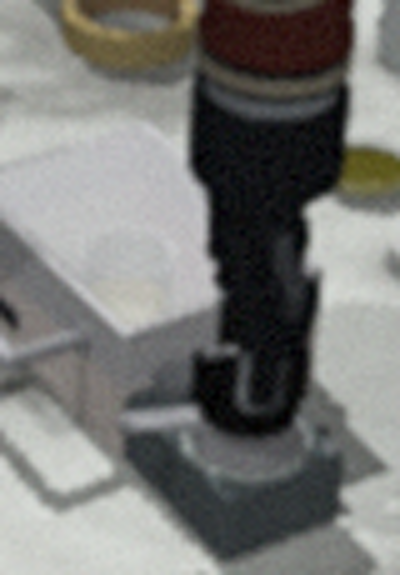

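The near finger covers the middle of the wing's near face, at crop (262,390). Closing.

>>> {"op": "carry_out", "data": {"moves": [0, 0, 0, 0.1, 0, 0, 0, 0, 0.1, 0, 0, 0, 0, 0.1, 0, 0, 0, 0, 0.1, 0, 0, 0, 0, 0.1, 0]}}

```text
time: 21.1
tool_pos: [0.5755, -0.1827, 0.0738]
tool_rot: [0.708, 0.019, 0.706, -0.018]
contact_force: [-0.1, 4.8, 5.4]
gripper_width: 0.145
```

Run:
```python
from h import *
s,R=pose(); print(s['time'],s['tool_pos'],s['gripper_width'],s['contact_force'],s['ft_torque'],np.arctan2(R[1,1],R[0,1]))
```

```text
21.1 [ 0.5755 -0.1827  0.0738] 0.14499588711008932 [-0.1067  4.7958  5.4303] [ 0.8181  0.0644 -0.1296] 1.5186980341958036
```

>>> {"op": "carry_out", "data": {"moves": [0, 0, 0, 0, 0.1, 0, 0, 0, 0, 0.2, 0, 0, 0, 0, 0.3, 0, 0, 0, 0, 0.4, 0, 0, 0, 0, 0.5, 0, 0, 0, 0, 0.6, 0, 0, 0, 0, 0.7, 0, 0, 0, 0, 0.8, 0, 0, 0, 0, 0.9, 0, 0, 0, 0, 1.0, 0, 0, 0, 0, 1.1, 0, 0, 0, 0, 1.2]}}

```text
time: 22.1
tool_pos: [0.5737, -0.1848, 0.0738]
tool_rot: [0.572, 0.414, 0.572, -0.417]
contact_force: [-5.7, -0.7, 8.0]
gripper_width: 0.143
```

Run:
```python
from h import *
s,R=pose(); print(s['time'],s['tool_pos'],s['gripper_width'],s['contact_force'],s['ft_torque'],np.arctan2(R[1,1],R[0,1]))
save('side','s19',(240,160,320,275),5)
```

```text
22.1 [ 0.5737 -0.1848  0.0738] 0.14253709249737948 [-5.6787 -0.7255  8.0053] [-0.2055  1.2493 -0.1076] 0.31394157764608654
```

View pics/s19.png

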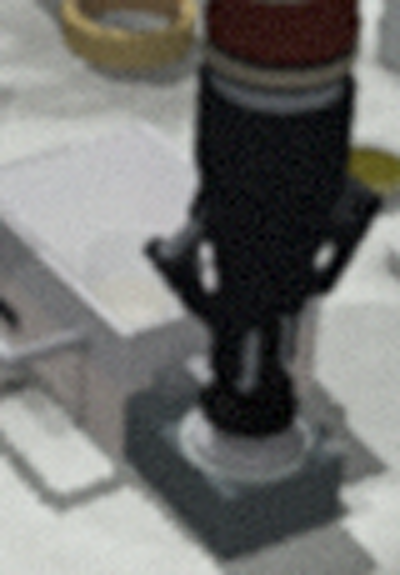

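The wing turned with the grip and the tongue left the front. I give it a slight extra turn, release, and retreat.

>>> {"op": "carry_out", "data": {"moves": [0, 0, 0, 0, 0.03, 0, 0, 0, 0, 0.03, 0, 0, 0, 0, 0, 0.45, -0.2, 0, 0, 0, 0.45, -0.2, 0, 0, 0, 0.45, -0.2, 0, 0, 0, 0.45, -3, 0, 0, 0, 0.45, -6.5, 0, 0, 0, 0.45, -10, 0, 0, 0, 0.45, -13, -3, 0, 0, 0.45, -13, -7, 0, 0, 0.45, -13, -10, 0, 0]}}

```text
time: 23.15
tool_pos: [0.4795, -0.2159, 0.2052]
tool_rot: [0.575, 0.414, 0.571, -0.414]
contact_force: [0.4, -0.1, -0.1]
gripper_width: 0.452
```

Run:
```python
from h import *
s,R=pose(); print(s['time'],s['tool_pos'],s['gripper_width'],s['contact_force'])
save('side','s20',(200,150,320,275),4.8);save('top','t20')
```

```text
23.15 [ 0.4795 -0.2159  0.2052] 0.4522268587602056 [ 0.3644 -0.1286 -0.0541]
```

View pics/s20.png

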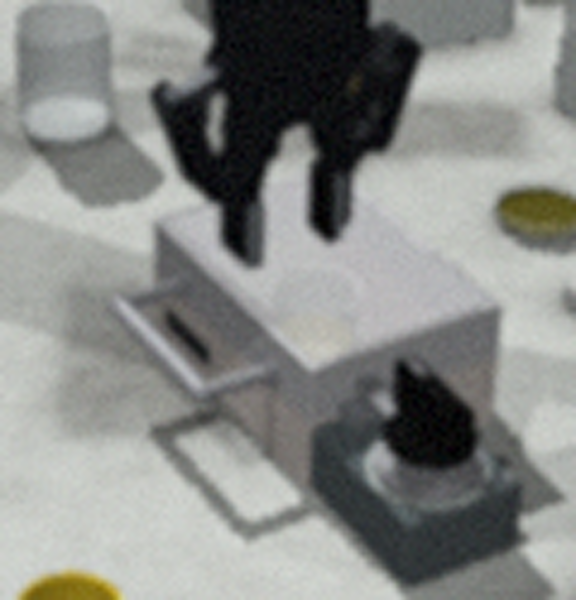

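View pics/t20.png

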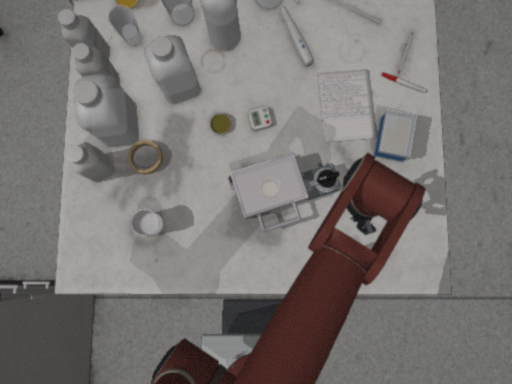

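Run:
```python
from h import *
a=cv2.imread('pics/top0.png');b=cv2.imread('pics/t20_full.png') 
im=cv2.resize(b[145:230,225:350],None,fx=6,fy=6,interpolation=cv2.INTER_CUBIC);cv2.imwrite('pics/t20b.png',im)
for box in((120,195,170,245),(120,135,170,180)):
  x0,y0,x1,y1=box; A0=cv2.cvtColor(a[y0:y1,x0:x1],6).astype(np.float32);B0=cv2.cvtColor(b[y0:y1,x0:x1],6).astype(np.float32); print(cv2.phaseCorrelate(A0,B0))
```

```text
((-0.20288649214979415, 0.012350267592665887), 0.8350715240478516)
((0.009268008947827866, 0.4973928026159342), 0.9901552789476182)
```

View pics/t20b.png

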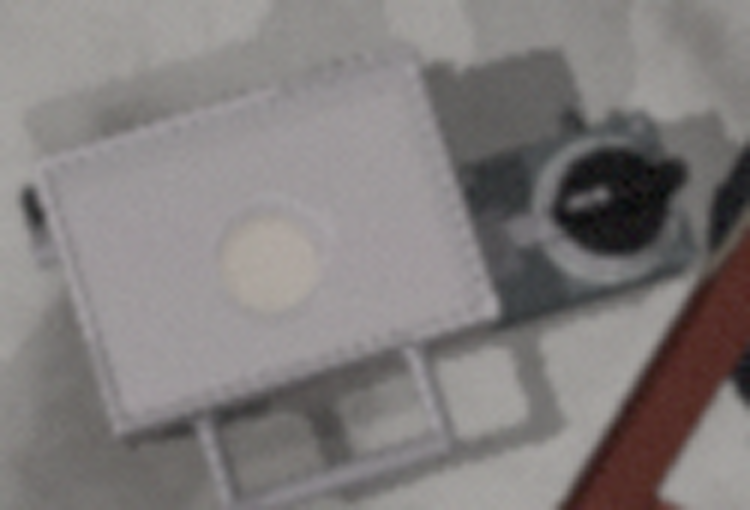

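The wing now lies along the chamber's y axis, its mark at crop (590,200) facing the hood and the tongue lying over the lug side. The hood is shut, the beaker is upright inside at (270,262), and the large beaker and tape have not shifted. Handing in.

```bash
python3 -c "
from plant import workorder; print(workorder.job_done())"
```

```text
the job is handed in; nothing more can be done
None
```

The job is done and handed in at about 23 s of the 72 s allowed. I lifted the hood until it stayed open and set the small cream-filled beaker upright on the middle of the chamber floor. I then eased the hood shut by its handle and turned the knob about 1.2 rad clockwise to locked.

**Last checks:** In both views the hood is shut with the beaker standing in the middle, and the wing lies along the chamber's y axis with its tongue at the hood's lug. Compared with the first picture, the large beaker and tape roll show no shift beyond about half a pixel. The gripper is clear and the force reads zero.

**What disagreed or went wrong:**
- **Tip length:** the fingertips stood about 20 mm farther back than the stated tip length. My first close on the bar therefore shut on top of it, at about 4 N. I opened, went deeper by the measured figure, and the second grip held.
- **Pressing forces:** the wrist read about 24 N when the beaker touched the floor and about 48 N when the hood reached its stop, through the fingers on the bar. Both were eased off before release. The 48 N is well under the 120 N wrist limit, but over the 40 N body limit if that also counts the fingers.
- **Lock:** I confirmed the locked position from the wing's angle, not from a sensed click.

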